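# Set the ratchet to tighten and bed the filter of the air cleaner

## Task

The ratchet is standing on the lock nut of the air cleaner, but it is still set to loosen. Flip its little red reversing lever over to tighten, then swing the handle clockwise, ratcheting back for a new stroke as often as needed, until the nut has run down and the filter gasket is firmly clamped, at about 2 N m at the handle: neither left slack nor overtightened, the nut never backed off, the lever not forced. Leave the ratchet on the nut with the lever still on tighten, let go of it, and leave everything else on the table where it stands.

Things in the scene. Friction and masses are not known exactly. Their poses are not given: they have to be found in the camera images.
- air_cleaner: white bench-top air cleaner, fixed: square plinth 236 x 236 mm, 38 mm high, grey outlet stub at the back; on it a round pleated filter, black gasket and round aluminium pressure plate 200 mm across, its top 114 mm above the table. Origin: centre of its underside on the table; z up; the nut's axis is the vertical through the origin
- cartridge: the pleated filter with its gasket, fixed, origin on the nut's axis 46 mm above the table. Its clamping force is the gasket's push-back, taken 30 mm from the nut's axis: zero while the nut runs down freely, then 50 N per radian of further turning. The gasket is met 0.5 to 1.5 rad from the start; where differs from filter to filter and can only be felt at the handle
- locknut (a joint): turn of the lock nut (with the socket on it) from the start, rad, growing clockwise seen from above (tightening), 0 at the start. It resists turning either way with about 1.4 N m and stays where it is left, also when the gasket pushes back
- nut_axis (a point): fixed point on the nut's vertical axis, 158 mm above the table. Torque about it at the handle: about 1.4 N m (1.25 to 1.55) while the nut runs down, then rising 1.5 N m per radian once the gasket is met: 0.35 N m above the running torque is just clamped, 0.5 to 0.8 right, 1.2 overtight. At 150 mm from the axis: about 9.5 N running down, 13 to 15 N right, 17 N too much
- ratchet: chrome ratchet turning about the nut's axis; origin on that axis, 158 mm above the table, at mid-height of head and handle; z up, handle along its own -x (at the start roughly towards the robot). Head 45 mm across, flat top 12 mm above the origin; neck 30 mm wide to 46 mm from the axis; shank 17 mm thick; black grip with blue rings, 26 mm thick, 106 to 210 mm from the axis
- handle_grip (a point): middle of the black grip, on the handle's centre line, 155 mm from the nut's axis, 158 mm above the table; axes as ratchet. 18 teeth: up to 0.4 rad of a swing is lost before it bites. Set to loosen, it drives the nut anticlockwise and clicks freely clockwise; set to tighten, the reverse. Swung freely it drags with less than 0.8 N m and stays where left
- reverser (a joint): red reversing lever on top of the head, rad, 0 (loosen) to 1 (tighten), stops at both ends; 0.5 is in line with the handle. Starts near 0, stays where left, takes 2 to 6 N sideways at its tip; it may hang up half way while a pawl is loaded: back off, push again. Looking along the handle from grip to head, its tip lies left of the centre line when set to loosen, right of it on tighten
- thumb_tab: the red lever's thumb tab as a body; origin at the lever's pivot, on the handle's centre line 28 mm from the nut's axis towards the grip, 12.5 mm above the ratchet's origin; the tab lies along its -x, towards the grip. Round the pivot is a boss 15 mm across, 6 mm high; the lever's arm is 5 mm high: push the tab above these. The tab bears at most 20 N
- tab (a point): centre of the thumb tab at the lever's free end: an upright block 9 mm long, 8 mm wide, 13 mm high, 19 mm from the lever's pivot; its foot just clears the flat top of the head and neck, its top is 25.5 mm above the ratchet's origin
- mask_filter_white: round grey respirator filter with a white band, 107 mm across, 58 mm high, loose bystander; origin under its centre
- mask_filter_blue: round grey respirator filter with a light blue band, 107 mm across, 58 mm high, loose bystander; origin under its centre
- spare_socket: spare steel socket, 27 mm across, 40 mm high, standing beside the air cleaner, loose bystander; origin under its centre
- gel_bottle: pump bottle of hand gel, 72 mm across, 175 mm high, loose bystander; origin under its centre
- steel_bowl: small steel bowl, 112 mm across, 36 mm high, loose bystander; origin under its centre

How it is judged:
By the outcome, as a careful person would: the job done as asked, in the order asked, and still so for the second after the job is handed in, with the robot touching nothing.
It also fails if it takes over 72 s, if anything falls off the work surface, if the arm or the gripper's body presses on something with over 40 N, if the wrist force passes 120 N, or if a joint passes its speed limit or range.

## Robot

A 6-joint arm with a two-finger parallel gripper is mounted at the origin on the work surface. World frame = base frame: x ahead of the robot, y to its left, z up, the work surface at z = 0. Lengths are in m, angles in rad, forces in N, time in s.
With the tool pointing down it reaches from about 0.375 to 0.75 m from the base axis. Payload 9 kg.
Tool frame: the origin (TCP) lies on the centre line of the jaws, within the pads' length; the fingertips stand nose_length ahead of it and the grasp point (between the pads) lies 8 mm behind it (nose_length is the distance from the TCP to the fingertips, in m); z points along the fingers, y is the direction in which the jaws open and shut (so a half turn about z gives the same grasp; the last joint's range is limited). The gripper opens to 85 mm and grips with 20 to 120 N. Pads are 22 mm wide; open, the fingers measure 114 mm over their backs; the gripper's body (76 mm by 85 mm) begins 54 mm behind the grasp point. The pads swing forward as they close: fully open they stand 13 mm farther back than shut.
Start: joints at [-1.565, 0.104, 0.097, 1.564, 0, 1.353], TCP at [0.133, -0.585, 0.215] pointing down, gripper open.
Joint ranges: [-2.99, 2.99], [-0.84, 1.86], [-1.1, 1.16], [-1.84, 2.11], [-1.51, 1.56], [-3.14, 3.14]. Speed limits (rad/s): [2.22, 2.22, 2.57, 3.14, 3.14, 3.14].

## Interface

Orientations are given as a 3x3 rotation matrix whose columns are the frame's x, y, z axes.
In Python, from plant import * gives the robot as it stands. The module is installed in compiled form; this text tells all that it offers.
- The arm moves only by the tool arm_command, never from a script. Its argument "series" is a list of rows, each a list of 3 entries, a list of its own where there are three numbers: the closure, from 0 (fully open) to 1 (shut), then the shift along the world's x, y, z in m, then the turn, a rotation vector about the world's x, y, z in degrees. In form: [[hand, [x, y, z], [ax, ay, az]], ...]. A call has 1 to 20 rows; each row is the pose to reach, as a shift and turn from the pose commanded when the call began; what a row does not reach only later rows make up. A row lasts 1/8 s, in which the tool goes at most 62.5 mm and 10.7 degrees, less where a joint would pass 70% of its speed; a pose out of reach is approached as far as the arm can. A call with a gripper value outside its range is refused whole. The fingers move at their own pace and stop on an object; the grip force is fixed at half the most. Time passes only in rows, so rows that repeat a pose let the fingers close. It gives the time, the measured TCP pose, the force and the opening at its end, in the units of the state.
- state(): the state, without advancing time (a new reading comes with each control period).
- get_image(name): name is "scene" or "side" or "wrist"; returns a dict with "frame" (384x512x3 uint8, blue, green, red), "K" (3x3 intrinsics, pixels), "k1" (the pictures are not rectified: a ray, as slopes to the right and down, at radius r is drawn at 1 + k1 r^2 times it, then the intrinsics apply), "R" (3x3) and "t" (3): a world point X has camera coordinates R X + t; the wrist camera has in their place "hand_eye" (4x4, takes a point from camera to tool coordinates, whose origin is the TCP and whose axes are the flange's). Camera axes: x right, y down, z forward; pixel columns grow to the right and rows downward; lengths in m; the calibration is good to about 2 mm. A picture is of the moment at which its call begins: read the wrist's pose just before it. There is no depth.
- finish_job(): hands the job in, once; it reports no verdict.
The state is a dict: "clock": time; "qpos": joint angles; "joint_velocities": joint speeds; "effort": joint torques, N m; "position": TCP position; "orientation": TCP orientation; "force": force on the tool from outside, world axes, zero at the start; "moment": the same for the moment, N m; "width": finger opening in m.
Only numpy, scipy, OpenCV 4.12 (cv2) and the standard library are available. Lean on these libraries where they do the work, as an engineer would, in place of code of your own. Each camera call takes 0.05 s, during which the arm holds its last target.

## Working session

There is one attempt and no reset: what is moved stays moved. The work goes in short steps, Python scripts to look and compute and a tool call to move; the robot and the scene stay as the last step left them, time stands still between calls to the robot, and variables do not carry over. Pictures are saved under pics/ and viewed, and the job is handed in when it is done.

Besides the shell and the picture viewer there is one more tool, called after "Call:" by a JSON object that holds its "name" and its "arguments", one argument or row to a line. arm_command: Moves the arm, as the interface text tells. Its arguments: {"type":"object","properties":{"series":{"type":"array"}},"required":["series"]}

```bash
mkdir -p pics; ls
cat > h.py <<'E'
from plant import *
import numpy as np, cv2
def snap(n,f):
    s=state(); d=get_image(n); cv2.imwrite('pics/'+f+'.png',d['frame']); return s,d
def ray(d,u,v,s=None):
    K=np.array(d['K']); p=cv2.undistortPoints(np.array([[[u,v]]],float),K,np.array([d['k1'],0,0,0,0.]))[0,0]
    r=np.array([p[0],p[1],1.])
    if 'R' in d:
        R=np.array(d['R']);t=np.array(d['t']); o=-R.T@t; return o,R.T@r
    H=np.array(d['hand_eye']);Ro=np.array(s['orientation']); return Ro@H[:3,3]+np.array(s['position']),Ro@H[:3,:3]@r
def plane(d,u,v,z,s=None):
    o,r=ray(d,u,v,s); return o+r*(z-o[2])/r[2]
def proj(d,X,s=None):
    K=np.array(d['K']);
    if 'R' in d: c=np.array(d['R'])@X+np.array(d['t'])
    else:
        H=np.array(d['hand_eye']);c=H[:3,:3].T@(np.array(s['orientation']).T@(np.array(X)-np.array(s['position']))-H[:3,3])
    a=c[:2]/c[2]; a=a*(1+d['k1']*(a@a)); return (K@np.r_[a,1])[:2]
E
python3 - <<'E'
from h import *
s,d=snap('scene','s0');_,e=snap('side','e0');_,w=snap('wrist','w0')
print({k:np.round(v,3) if not isinstance(v,str) else v for k,v in s.items()})
for x in(d,e,w): print(x.keys(),x['k1'])
import plant;print([k for k in dir(plant) if k[0]!='_'])
E
```

```text
pics
{'clock': np.float64(0.0), 'qpos': array([-1.565,  0.105,  0.097,  1.564,  0.   ,  1.353]), 'joint_velocities': array([ 0.001,  0.003,  0.001,  0.001, -0.001, -0.   ]), 'effort': array([ 5.0000e-03, -5.5693e+01,  5.0365e+01,  1.7000e-02, -0.0000e+00,
        0.0000e+00]), 'position': array([ 0.133, -0.585,  0.215]), 'orientation': array([[ 0.975,  0.222, -0.   ],
       [ 0.222, -0.975,  0.001],
       [ 0.   , -0.001, -1.   ]]), 'force': array([ 0.205, -0.422,  0.394]), 'moment': array([ 0.041, -0.075,  0.03 ]), 'width': np.float64(0.085)}
dict_keys(['frame', 'K', 'k1', 'R', 't']) -0.18955497650936823
dict_keys(['frame', 'K', 'k1', 'R', 't']) -0.009729364470368488
dict_keys(['frame', 'K', 'k1', 'hand_eye']) -0.06029549832686935
['Unreachable', 'finish_job', 'get_image', 'nose_length', 'state']
```

View pics/s0.png

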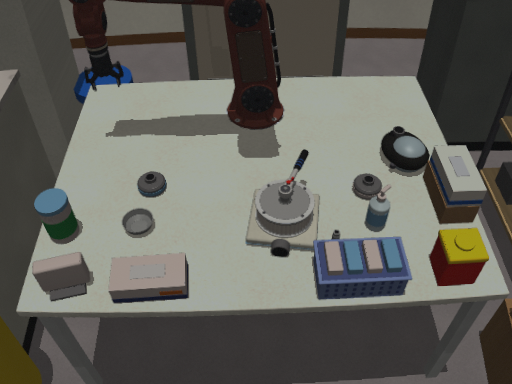

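View pics/e0.png

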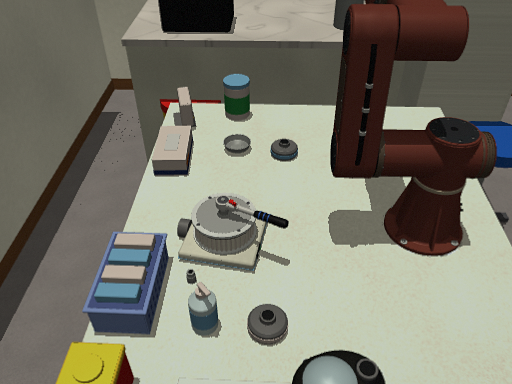

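```bash
python3 -c "
from plant import *
print(nose_length, nose_length() if callable(nose_length) else '')"
```

```text
0.011
```

The scene view shows the cleaner at about (285,205) with the head at (285,190) and the grip at (300,160). The side view has the head at (222,201), the red tab at (232,203) and the grip at (270,218).

Run:
```python
from h import *
for n,(x0,y0) in dict(s0=(235,140),e0=(175,170)).items():
    f=cv2.imread(f'pics/{n}.png'); c=f[y0:y0+110,x0:x0+130]; cv2.imwrite(f'pics/{n}c.png',cv2.resize(c,None,fx=6,fy=5.4,interpolation=cv2.INTER_CUBIC))
    hsv=cv2.cvtColor(f,cv2.COLOR_BGR2HSV); 
    red=(cv2.inRange(hsv,(0,150,110),(8,255,255))|cv2.inRange(hsv,(172,150,110),(180,255,255)))
    m=np.zeros_like(red); m[y0:y0+110,x0:x0+130]=1
    for nm,k in dict(red=red,blue=cv2.inRange(hsv,(100,150,80),(130,255,255)),black=cv2.inRange(hsv,(0,0,0),(180,255,45))).items():
        nn,l,st,ce=cv2.connectedComponentsWithStats(k*m)
        print(n,nm,[(st[i].tolist(),ce[i].round(1).tolist()) for i in range(1,nn) if st[i,4]>3])
```

```text
s0 red [([287, 180, 5, 3, 10], [288.7, 181.0])]
s0 blue []
s0 black [([299, 150, 9, 11, 57], [303.6, 154.4]), ([298, 160, 5, 3, 7], [300.4, 160.6]), ([297, 162, 5, 4, 7], [299.4, 163.3]), ([294, 165, 7, 5, 22], [297.3, 166.8]), ([363, 181, 2, 3, 4], [363.5, 182.0]), ([355, 188, 5, 4, 5], [357.0, 189.8]), ([281, 198, 6, 3, 7], [283.4, 199.3]), ([335, 231, 3, 2, 6], [336.0, 231.5]), ([272, 247, 15, 3, 32], [278.7, 248.3])]
e0 red [([229, 199, 7, 5, 19], [231.4, 201.4])]
e0 blue [([258, 212, 3, 6, 9], [258.7, 214.2]), ([262, 213, 4, 5, 7], [263.4, 215.0]), ([267, 217, 1, 4, 4], [267.0, 218.5])]
e0 black [([175, 170, 13, 5, 62], [181.0, 171.9]), ([253, 211, 6, 7, 27], [255.8, 213.8]), ([259, 212, 5, 8, 22], [260.9, 215.2]), ([263, 213, 5, 9, 26], [265.2, 217.3]), ([268, 215, 20, 13, 160], [277.7, 221.1]), ([187, 220, 5, 11, 20], [189.1, 224.4]), ([178, 232, 8, 5, 24], [181.2, 234.6]), ([256, 243, 5, 16, 24], [257.9, 250.8]), ([189, 270, 4, 3, 11], [190.4, 270.9])]
```

Run:
```python
from h import *
for n in('scene','side'):
    d=get_image(n); print(n, (-np.array(d['R']).T@np.array(d['t'])).round(3))
```

```text
scene [ 1.756 -0.037  1.334]
side [0.498 1.106 1.068]
```

View pics/s0c.png

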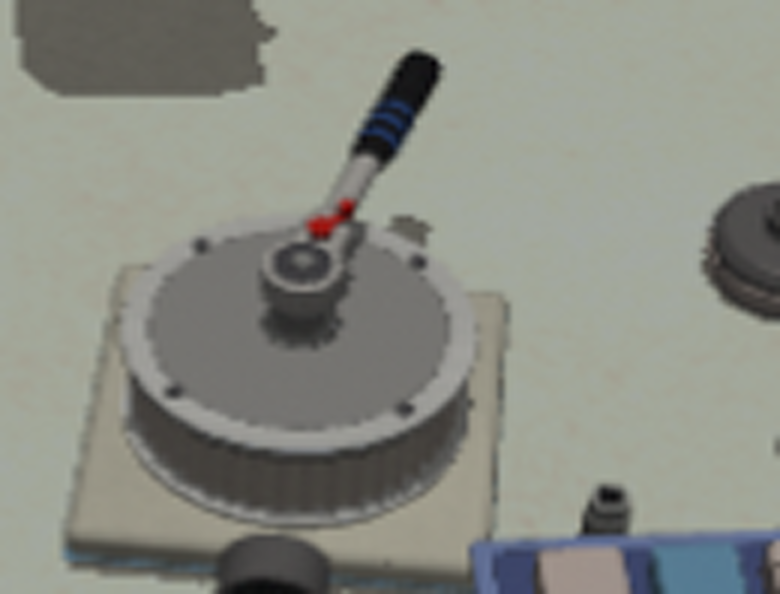

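View pics/e0c.png

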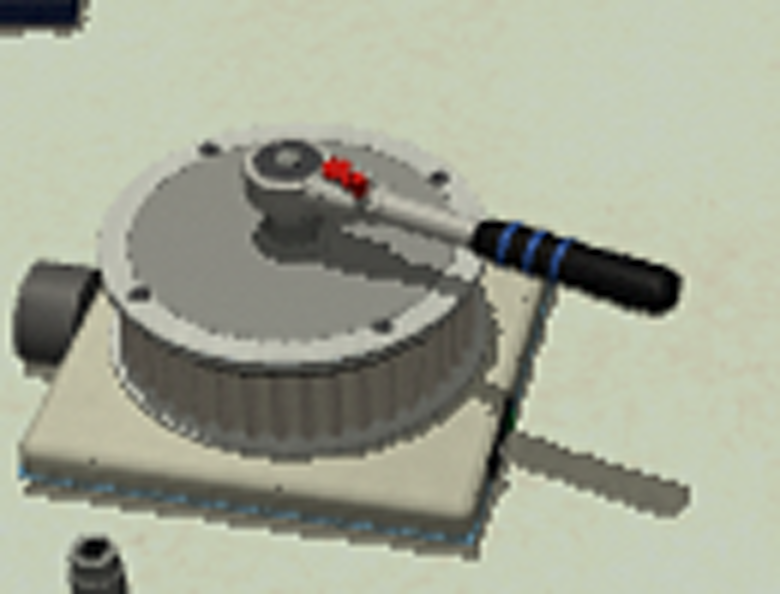

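Run:
```python
from h import *
s=state();d=get_image('scene');e=get_image('side')
P=lambda x,y:(235+x/6-.4,140+y/5.4-.4); Q=lambda x,y:(175+x/6-.4,170+y/5.4-.4)
def tri(p,q):
    o1,r1=ray(d,*p);o2,r2=ray(e,*q);r1/=np.linalg.norm(r1);r2/=np.linalg.norm(r2)
    A=np.c_[r1,-r2];x=np.linalg.lstsq(A,o2-o1,rcond=None)[0];a=o1+x[0]*r1;b=o2+x[1]*r2;return ((a+b)/2).round(4),np.linalg.norm(a-b).round(4)
print('head',plane(d,*P(303,262),.170),plane(e,*Q(288,158),.170),tri(P(303,262),Q(288,158)))
print('red',plane(d,288.7,181,.178),plane(e,231.4,201.4,.178))
print('tab',plane(d,*P(346,208),.181),plane(e,*Q(357,181),.181),tri(P(346,208),Q(357,181)))
print('gripend',plane(d,*P(424,65),.158),plane(e,*Q(670,290),.158))
print('gripstart',plane(d,*P(373,153),.158),plane(e,*Q(485,237),.158))
# plate ellipse: centre from extents along image
for n,dd,pts in(('d',d,[P(120,320),P(475,325),P(300,213),P(300,452)]),('e',e,[Q(98,245),Q(492,235),Q(290,122),Q(290,365)])):
    w=np.array([plane(dd,*p,.114) for p in pts]);print(n,w.round(3).tolist())
```

```text
head [0.63988061 0.08163516 0.17      ] [0.63948047 0.0767091  0.17      ] (array([0.64  , 0.0807, 0.1719]), np.float64(0.003))
red [0.6157182  0.09505544 0.178     ] [0.61128679 0.09610374 0.178     ]
tab [0.6058802  0.10752674 0.181     ] [0.60241834 0.1067346  0.181     ] (array([0.6033, 0.107 , 0.1799]), np.float64(0.0026))
gripend [0.45221482 0.16797157 0.158     ] [0.45022976 0.1607668  0.158     ]
gripstart [0.53430241 0.13005992 0.158     ] [0.53950104 0.12359358 0.158     ]
d [[0.631, -0.018, 0.114], [0.645, 0.179, 0.114], [0.542, 0.089, 0.114], [0.742, 0.074, 0.114]]
e [[0.738, 0.091, 0.114], [0.538, 0.074, 0.114], [0.65, -0.02, 0.114], [0.631, 0.181, 0.114]]
```

View pics/w0.png

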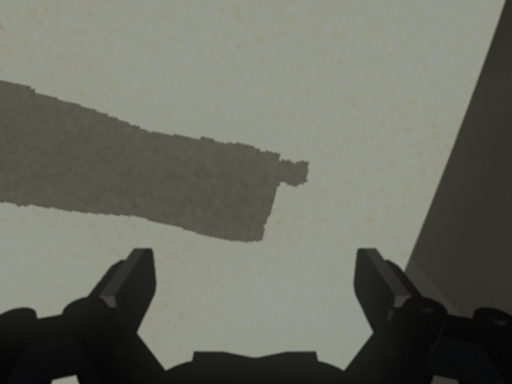

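Run:
```python
from h import *
s=state();d=get_image('scene');e=get_image('side');w=get_image('wrist')
print('gel d base',plane(d,377,226,.0),'top',plane(d,378,196,.12),'e base',plane(e,203,325,0),plane(e,203,292,.12))
print('filter',plane(d,367,185,.058),plane(e,267,312,.058))
print('filter2',plane(d,151,176,.058),plane(e,284,143,.058))
print('bowl',plane(d,138,220,.036))
print('socket',plane(d,336,232,.04),plane(e,190.5,271,.04))
print(w['hand_eye'], w['K'])
for p in ([.133,-.585,.204],[.133,-.585,.191]): print(proj(w,p,s),proj(d,p))
```

```text
gel d base [0.67567723 0.4084883  0.        ] top [0.64302621 0.39819014 0.12      ] e base [0.66894103 0.4005305  0.        ] [0.66229269 0.38275584 0.12      ]
filter [0.53031102 0.39107105 0.058     ] [0.4978489  0.39188117 0.058     ]
filter2 [ 0.44781562 -0.39770467  0.058     ] [ 0.45006181 -0.39289268  0.058     ]
bowl [ 0.64173207 -0.42539692  0.036     ]
socket [0.72672666 0.25061652 0.04      ] [0.72197991 0.24875758 0.04      ]
[[-2.68741779e-04 -9.56832326e-01 -2.90640376e-01  7.39291813e-02]
 [ 9.99999964e-01 -2.50740865e-04 -9.91768725e-05  3.82348038e-05]
 [ 2.20202182e-05 -2.90640392e-01  9.56832358e-01 -1.58915126e-01]
 [ 0.00000000e+00  0.00000000e+00  0.00000000e+00  1.00000000e+00]] [[343.33737379   0.         254.51235845]
 [  0.         343.33737379 188.79298869]
 [  0.           0.           1.        ]]
[254.45880221 228.71973362] [108.61292665  96.33689356]
[254.46783964 219.6209826 ] [109.27664145  98.97335407]
```

The wrist view shows only bare table and the open fingers. The two views agree: axis at about (0.640, 0.081), handle azimuth about 156°, and the tab on the left (loosen). The gel bottle at (0.66, 0.39) is clear of the swing. Next I move above the head with the fingers shut.

Call:
{"name": "arm_command", "arguments": {
  "series": [
    [1, [0, 0, 0.06], [0, 0, 0]],
    [1, [0.4, 0.62, 0.085], [0, 0, 53.4]],
    [1, [0.4, 0.62, 0.085], [0, 0, 53.4]],
    [1, [0.4, 0.62, 0.085], [0, 0, 53.4]],
    [1, [0.4, 0.62, 0.085], [0, 0, 53.4]],
    [1, [0.4, 0.62, 0.085], [0, 0, 53.4]],
    [1, [0.469, 0.719, 0.085], [0, 0, 53.4]],
    [1, [0.469, 0.719, 0.085], [0, 0, 53.4]],
    [1, [0.469, 0.719, 0.085], [0, 0, 53.4]],
    [1, [0.469, 0.719, 0.085], [0, 0, 53.4]],
    [1, [0.469, 0.719, 0.085], [0, 0, 53.4]],
    [1, [0.469, 0.719, 0.085], [0, 0, 53.4]],
    [1, [0.469, 0.719, 0.085], [0, 0, 53.4]],
    [1, [0.469, 0.719, 0.085], [0, 0, 53.4]],
    [1, [0.469, 0.719, 0.085], [0, 0, 53.4]],
    [1, [0.469, 0.719, 0.085], [0, 0, 53.4]],
    [1, [0.469, 0.719, 0.085], [0, 0, 53.4]]
  ]
}}

```text
clock: 2.62
position: [0.6019, 0.1337, 0.3004]
orientation: [[0.403, 0.915, -0.0], [0.915, -0.403, -0.0], [-0.0, -0.0, -1.0]]
force: [0.1, 0.2, -0.3]
width: -0.0001
```

Run:
```python
from h import *
s,w=snap('wrist','w1')
print(s['clock'],s['position'],np.round(s['orientation'],4).tolist(),s['qpos'],s['force'],s['width'])
for X in ([.640,.081,.170],[.6144,.0923,.1765],[.6028,.1073,.1835]): print(proj(w,X,s))
```

```text
2.625 [0.60194384 0.13367473 0.30036825] [[0.4029, 0.9152, -0.0003], [0.9152, -0.4029, -0.0003], [-0.0004, -0.0001, -1.0]] [ 6.94698280e-03  1.98531072e-01  3.56414936e-01  1.72899238e+00
 -3.45107105e-04  1.99245635e+00] [ 0.09398682  0.21188691 -0.26290669] -7.293777489255002e-05
[317.05240318 208.90111341]
[286.60857103 211.47785483]
[268.08497539 204.44240795]
```

View pics/w1.png

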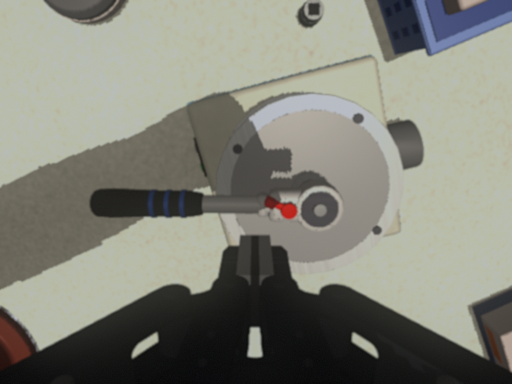

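The wrist view shows the head at about (320,208), the red boss at (289,211), the tab at (272,203) and the shut fingertips at row 236, columns 240–270. I'll refine these points and check the tip geometry.

Run:
```python
from h import *
s=state(); _,w=snap('wrist','w1b');snap('side','e1');snap('scene','s1')
f=w['frame'];hsv=cv2.cvtColor(f,cv2.COLOR_BGR2HSV)
red=cv2.inRange(hsv,(0,120,60),(8,255,255))|cv2.inRange(hsv,(172,120,60),(180,255,255))
red[:150]=0;red[250:]=0;red[:,:200]=0;red[:,350:]=0
ys,xs=np.nonzero(red);print(xs.min(),xs.max(),ys.min(),ys.max())
g=f[170:300,190:350];cv2.imwrite('pics/w1c.png',cv2.resize(g,None,fx=4.6,fy=4.6,interpolation=cv2.INTER_CUBIC))
e=cv2.imread('pics/e1.png');cv2.imwrite('pics/e1c.png',cv2.resize(e[110:240,170:300],None,fx=4.6,fy=4.6,interpolation=cv2.INTER_CUBIC))
d=get_image('side');dd=get_image('scene')
for z in(.300,.289,.276): print(proj(d,[.6019,.1337,z]),proj(dd,[.6019,.1337,z]))
```

```text
265 296 196 218
[232.19851798 176.72201311] [301.99041775 150.07543222]
[232.33029745 179.90716939] [301.8052715  152.68587143]
[232.48412728 183.62481772] [301.58819314 155.73837243]
```

View pics/w1c.png

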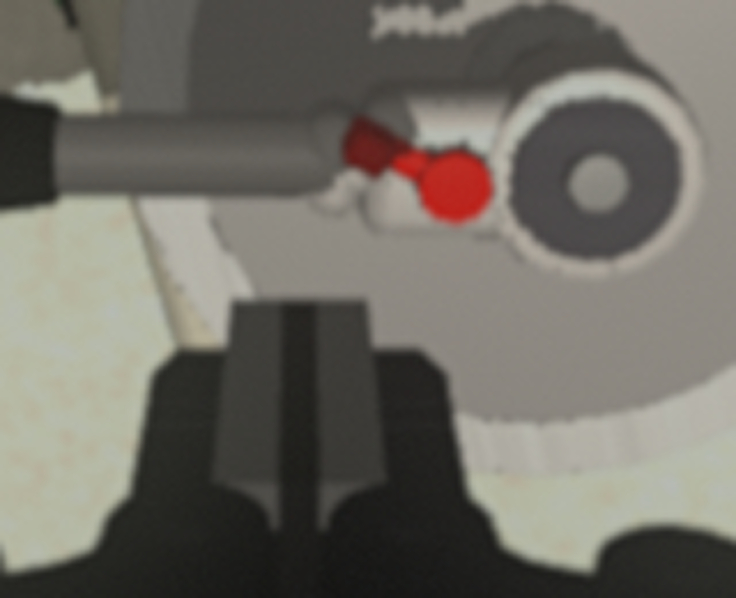

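View pics/e1c.png

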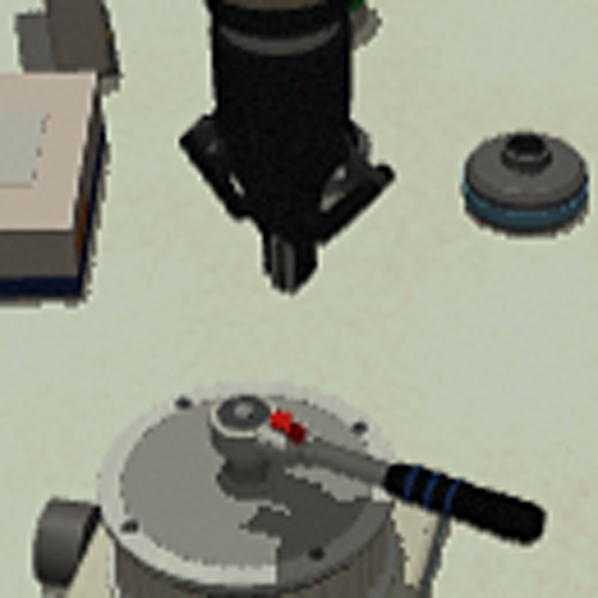

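The side view puts the fingertips at row 173, higher than nose_length suggests. I'll settle it by a light touch on free table at (0.42, 0.28).

Call:
{"name": "arm_command", "arguments": {
  "series": [
    [1, [-0.182, 0.146, 0], [0, 0, 0]],
    [1, [-0.182, 0.146, 0], [0, 0, 0]],
    [1, [-0.182, 0.146, -0.02], [0, 0, 0]],
    [1, [-0.182, 0.146, -0.08], [0, 0, 0]],
    [1, [-0.182, 0.146, -0.14], [0, 0, 0]],
    [1, [-0.182, 0.146, -0.2], [0, 0, 0]],
    [1, [-0.182, 0.146, -0.25], [0, 0, 0]],
    [1, [-0.182, 0.146, -0.275], [0, 0, 0]],
    [1, [-0.182, 0.146, -0.28], [0, 0, 0]],
    [1, [-0.182, 0.146, -0.282], [0, 0, 0]],
    [1, [-0.182, 0.146, -0.284], [0, 0, 0]],
    [1, [-0.182, 0.146, -0.286], [0, 0, 0]]
  ]
}}

```text
clock: 4.42
position: [0.421, 0.2802, 0.0155]
orientation: [[0.403, 0.915, 0.002], [0.915, -0.403, 0.001], [0.001, 0.001, -1.0]]
force: [0.6, -0.3, -0.4]
width: -0.0001
```

Call:
{"name": "arm_command", "arguments": {
  "series": [
    [1, [0, 0, -0.001], [0, 0, 0]],
    [1, [0, 0, -0.002], [0, 0, 0]],
    [1, [0, 0, -0.003], [0, 0, 0]],
    [1, [0, 0, -0.0035], [0, 0, 0]]
  ]
}}

```text
clock: 4.92
position: [0.4201, 0.2799, 0.0109]
orientation: [[0.403, 0.915, 0.0], [0.915, -0.403, -0.0], [-0.0, 0.0, -1.0]]
force: [0.3, -0.0, 1.0]
width: -0.0
```

Call:
{"name": "arm_command", "arguments": {
  "series": [
    [1, [0, 0, -0.0005], [0, 0, 0]],
    [1, [0, 0, -0.001], [0, 0, 0]],
    [1, [0, 0, -0.001], [0, 0, 0]]
  ]
}}

```text
clock: 5.3
position: [0.4201, 0.2799, 0.0099]
orientation: [[0.403, 0.915, 0.0], [0.915, -0.403, -0.0], [-0.0, 0.0, -1.0]]
force: [-0.4, 0.0, -0.2]
width: -0.0002
```

Call:
{"name": "arm_command", "arguments": {
  "series": [
    [1, [0, 0, -0.001], [0, 0, 0]],
    [1, [0, 0, -0.002], [0, 0, 0]],
    [1, [0, 0, -0.003], [0, 0, 0]],
    [1, [0, 0, -0.003], [0, 0, 0]]
  ]
}}

```text
clock: 5.8
position: [0.4201, 0.2799, 0.0068]
orientation: [[0.403, 0.915, -0.0], [0.915, -0.403, -0.0], [-0.0, 0.0, -1.0]]
force: [0.7, 0.0, 0.5]
width: -0.0
```

Run:
```python
from h import *
s,w=snap('wrist','w2');s,d=snap('side','e2');print(s['position'],s['force'])
e=d['frame'];u=proj(d,s['position']);print(u,proj(d,[s['position'][0],s['position'][1],0]))
x,y=int(u[0]),int(u[1]);cv2.imwrite('pics/e2c.png',cv2.resize(e[y-70:y+40,x-60:x+60],None,fx=5,fy=5,interpolation=cv2.INTER_CUBIC))
```

```text
[0.4201173  0.27991092 0.00687515] [-0.27855     0.32607221  0.07931135]
[294.84371643 290.73806804] [294.70886751 292.23654146]
```

View pics/e2c.png

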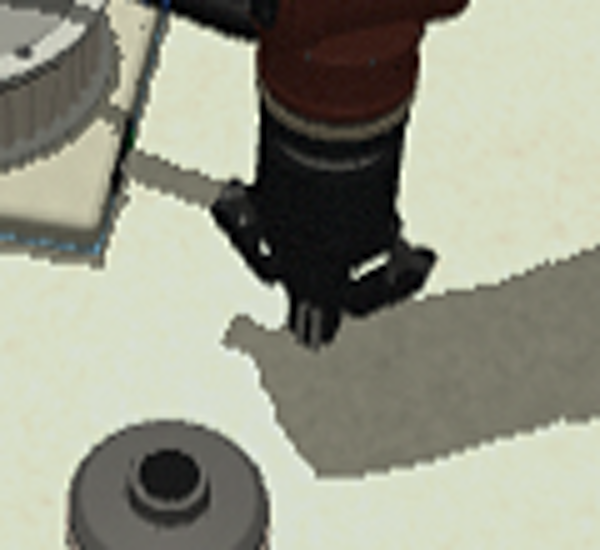

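View pics/w2.png

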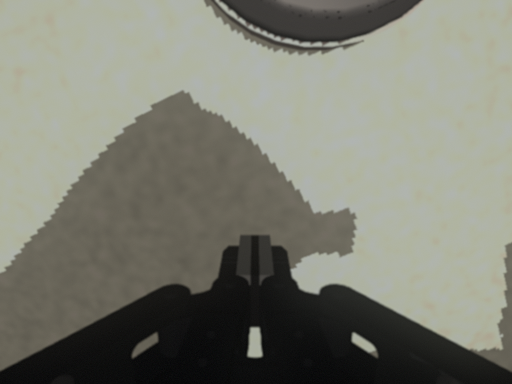

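Call:
{"name": "arm_command", "arguments": {
  "series": [
    [1, [0, 0, -0.002], [0, 0, 0]],
    [1, [0, 0, -0.004], [0, 0, 0]],
    [1, [0, 0, -0.005], [0, 0, 0]],
    [1, [0, 0, -0.005], [0, 0, 0]]
  ]
}}

```text
clock: 6.4
position: [0.4201, 0.2799, 0.0018]
orientation: [[0.403, 0.915, -0.0], [0.915, -0.403, -0.0], [-0.0, -0.0, -1.0]]
force: [0.1, -0.1, -0.1]
width: -0.0003
```

Call:
{"name": "arm_command", "arguments": {
  "series": [
    [1, [0, 0, -0.001], [0, 0, 0]],
    [1, [0, 0, -0.002], [0, 0, 0]],
    [1, [0, 0, -0.003], [0, 0, 0]],
    [1, [0, 0, -0.003], [0, 0, 0]]
  ]
}}

```text
clock: 6.9
position: [0.4201, 0.2799, -0.0012]
orientation: [[0.403, 0.915, -0.0], [0.915, -0.403, -0.0], [-0.0, -0.0, -1.0]]
force: [0.5, -0.1, -0.1]
width: 0.0001
```

Call:
{"name": "arm_command", "arguments": {
  "series": [
    [1, [0, 0, -0.003], [0, 0, 0]],
    [1, [0, 0, -0.006], [0, 0, 0]],
    [1, [0, 0, -0.009], [0, 0, 0]],
    [1, [0, 0, -0.01], [0, 0, 0]]
  ]
}}

```text
clock: 7.4
position: [0.4199, 0.2799, -0.0114]
orientation: [[0.403, 0.915, -0.0], [0.915, -0.403, -0.0], [-0.0, -0.0, -1.0]]
force: [-0.2, 0.1, -0.5]
width: -0.0002
```

Call:
{"name": "arm_command", "arguments": {
  "series": [
    [1, [0, 0, -0.001], [0, 0, 0]],
    [1, [0, 0, -0.002], [0, 0, 0]],
    [1, [0, 0, -0.003], [0, 0, 0]],
    [1, [0, 0, -0.003], [0, 0, 0]]
  ]
}}

```text
clock: 7.9
position: [0.4201, 0.2799, -0.0141]
orientation: [[0.403, 0.915, -0.0], [0.915, -0.403, -0.0], [-0.0, 0.0, -1.0]]
force: [0.3, 0.7, 0.3]
width: -0.0
```

Call:
{"name": "arm_command", "arguments": {
  "series": [
    [1, [0, 0, -0.0015], [0, 0, 0]],
    [1, [0, 0, -0.003], [0, 0, 0]],
    [1, [0, 0, -0.003], [0, 0, 0]]
  ]
}}

```text
clock: 8.28
position: [0.4204, 0.28, -0.0159]
orientation: [[0.403, 0.915, 0.0], [0.915, -0.403, -0.0], [0.0, 0.0, -1.0]]
force: [-5.6, -1.6, 13.6]
width: 0.0001
```

Call:
{"name": "arm_command", "arguments": {
  "series": [
    [1, [0, 0, -0.001], [0, 0, 0]],
    [1, [0, 0, -0.002], [0, 0, 0]],
    [1, [0, 0, -0.002], [0, 0, 0]]
  ]
}}

```text
clock: 8.65
position: [0.4204, 0.28, -0.016]
orientation: [[0.403, 0.915, 0.001], [0.915, -0.403, -0.0], [-0.0, 0.001, -1.0]]
force: [-15.5, -6.3, 34.8]
width: -0.0
```

Call:
{"name": "arm_command", "arguments": {
  "series": [
    [1, [0, 0, 0.06], [0, 0, 0]],
    [1, [0, 0, 0.12], [0, 0, 0]],
    [1, [0, 0, 0.18], [0, 0, 0]],
    [1, [0.1, -0.05, 0.21], [0, 0, 0]],
    [1, [0.182, -0.146, 0.21], [0, 0, 0]],
    [1, [0.182, -0.146, 0.21], [0, 0, 0]],
    [1, [0.182, -0.146, 0.21], [0, 0, 0]],
    [1, [0.182, -0.146, 0.21], [0, 0, 0]]
  ]
}}

```text
clock: 9.65
position: [0.6041, 0.1311, 0.1901]
orientation: [[0.407, 0.914, -0.0], [0.914, -0.407, -0.0], [-0.001, -0.0, -1.0]]
force: [-0.9, 1.1, -0.8]
width: -0.0001
```

Run:
```python
from h import *
s=state();w=get_image('wrist');f=w['frame'];cv2.imwrite('pics/w3.png',f)
print(s['position'])
P=lambda x,y:(190+x/4.6-.4,170+y/4.6-.4)
s1=dict(position=[.60194,.13367,.30037],orientation=s['orientation'])
for n,p,z in(('head',(600,172),.170),('boss',(455,186),.1765),('tab',(370,146),.1835)): print(n,plane(w,*P(*p),z,s1))
cv2.imwrite('pics/w3c.png',cv2.resize(f[130:290,180:380],None,fx=4,fy=3.7,interpolation=cv2.INTER_CUBIC))
```

```text
[0.60406529 0.13107101 0.19011281]
head [0.64288421 0.08142529 0.17      ]
boss [0.61627016 0.09279201 0.1765    ]
tab [0.60530758 0.10916509 0.1835    ]
```

View pics/w3c.png

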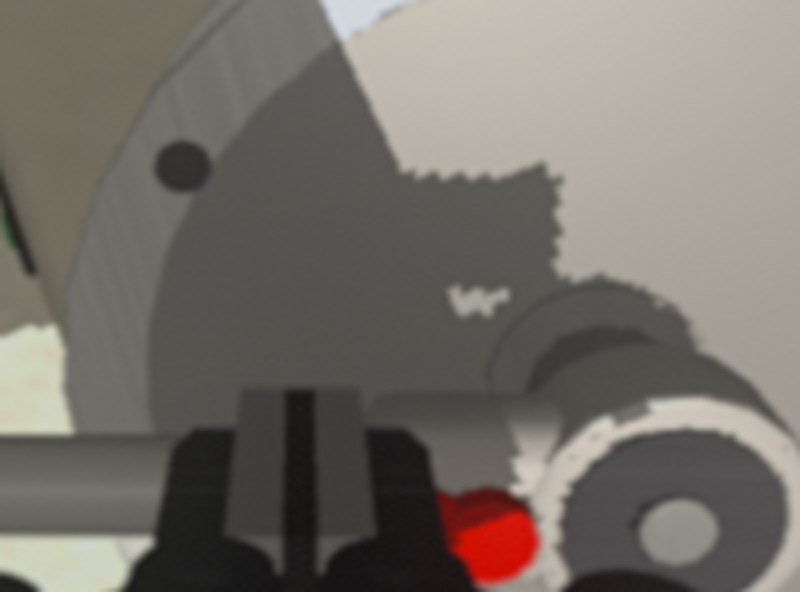

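The wrist view again shows the shut tips and, lower right, the red boss and the head. The shut tips actually sit 16 mm behind the reported TCP, so I aim TCP z at 0.163 to put the tips at 0.179. Lowering beside the tab now.

Call:
{"name": "arm_command", "arguments": {
  "series": [
    [1, [0.009, -0.003, 0], [0, 0, 0]],
    [1, [0.009, -0.003, -0.015], [0, 0, 0]],
    [1, [0.009, -0.003, -0.0275], [0, 0, 0]],
    [1, [0.009, -0.003, -0.0275], [0, 0, 0]]
  ]
}}

```text
clock: 10.2
position: [0.6098, 0.1314, 0.1614]
orientation: [[0.403, 0.915, -0.003], [0.915, -0.403, -0.0], [-0.001, -0.003, -1.0]]
force: [0.7, -0.1, 1.1]
width: 0.0001
```

Run:
```python
from h import *
s,d=snap('side','e4');print(s['position'],s['force'])
cv2.imwrite('pics/e4c.png',cv2.resize(d['frame'][150:250,180:300],None,fx=6,fy=6,interpolation=cv2.INTER_CUBIC))
```

```text
[0.60976492 0.13138886 0.16142837] [ 0.67493201 -0.05585322  1.0582443 ]
```

View pics/e4c.png

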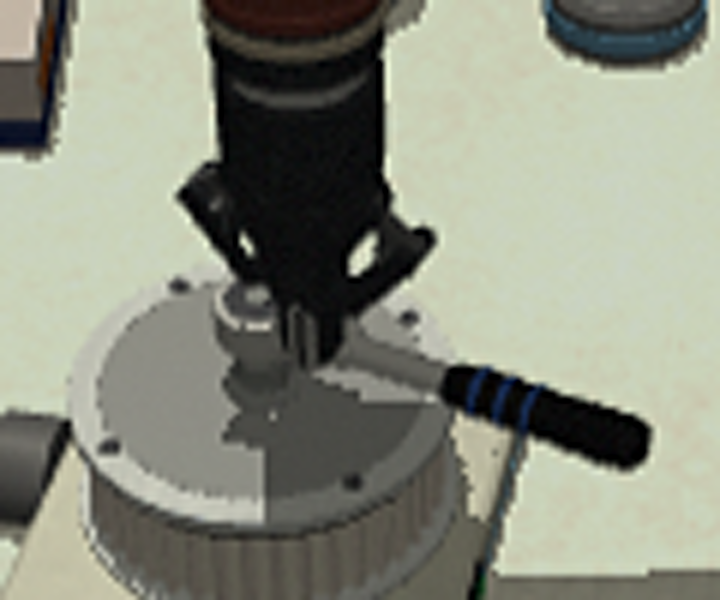

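The fingers stand on the left side of the tab, just above the neck. Next I push in short steps to the right.

Call:
{"name": "arm_command", "arguments": {
  "series": [
    [1, [0, 0, 0.0005], [0, 0, 0]],
    [1, [-0.0016, -0.0037, 0.0005], [0, 0, 0]],
    [1, [-0.0032, -0.0073, 0.0005], [0, 0, 0]],
    [1, [-0.0044, -0.0101, 0.0005], [0, 0, 0]],
    [1, [-0.0044, -0.0101, 0.0005], [0, 0, 0]]
  ]
}}

```text
clock: 10.88
position: [0.6066, 0.121, 0.1641]
orientation: [[0.403, 0.915, 0.0], [0.915, -0.403, 0.001], [0.001, -0.0, -1.0]]
force: [-0.4, 2.1, 0.1]
width: -0.0003
```

Call:
{"name": "arm_command", "arguments": {
  "series": [
    [1, [-0.0008, -0.0018, 0], [0, 0, 0]],
    [1, [-0.0016, -0.0037, 0], [0, 0, 0]],
    [1, [-0.002, -0.0046, 0], [0, 0, 0]]
  ]
}}

```text
clock: 11.25
position: [0.6042, 0.1166, 0.1638]
orientation: [[0.403, 0.915, -0.001], [0.915, -0.403, 0.001], [0.0, -0.001, -1.0]]
force: [-3.8, 5.4, 1.2]
width: 0.0001
```

Call:
{"name": "arm_command", "arguments": {
  "series": [
    [1, [-0.0008, -0.0018, 0], [0, 0, 0]],
    [1, [-0.0016, -0.0037, 0], [0, 0, 0]],
    [1, [-0.002, -0.0046, 0], [0, 0, 0]]
  ]
}}

```text
clock: 11.62
position: [0.6027, 0.1115, 0.1638]
orientation: [[0.403, 0.915, -0.0], [0.915, -0.403, 0.0], [0.0, -0.0, -1.0]]
force: [-1.3, 3.4, -1.1]
width: -0.0003
```

Call:
{"name": "arm_command", "arguments": {
  "series": [
    [1, [-0.0008, -0.0018, 0], [0, 0, 0]],
    [1, [-0.0012, -0.0028, 0], [0, 0, 0]]
  ]
}}

```text
clock: 11.88
position: [0.6015, 0.1087, 0.1639]
orientation: [[0.403, 0.915, 0.0], [0.915, -0.403, -0.0], [-0.0, 0.0, -1.0]]
force: [-0.7, 2.8, -0.7]
width: 0.0001
```

Call:
{"name": "arm_command", "arguments": {
  "series": [
    [1, [-0.0006, -0.0014, 0], [0, 0, 0]],
    [1, [-0.0008, -0.0018, 0], [0, 0, 0]]
  ]
}}

```text
clock: 12.12
position: [0.6009, 0.1069, 0.164]
orientation: [[0.403, 0.915, 0.0], [0.915, -0.403, -0.0], [-0.0, 0.0, -1.0]]
force: [0.2, 2.8, -1.0]
width: -0.0001
```

Call:
{"name": "arm_command", "arguments": {
  "series": [
    [1, [-0.0004, -0.0009, 0], [0, 0, 0]],
    [1, [-0.0006, -0.0014, 0], [0, 0, 0]]
  ]
}}

```text
clock: 12.38
position: [0.6004, 0.1057, 0.164]
orientation: [[0.403, 0.915, 0.001], [0.915, -0.403, 0.0], [0.0, 0.0, -1.0]]
force: [1.8, 5.0, -0.7]
width: -0.0002
```

Call:
{"name": "arm_command", "arguments": {
  "series": [
    [1, [-0.0002, -0.0005, 0], [0, 0, 0]],
    [1, [-0.0003, -0.0008, 0], [0, 0, 0]]
  ]
}}

```text
clock: 12.62
position: [0.6002, 0.1054, 0.164]
orientation: [[0.403, 0.915, 0.001], [0.915, -0.403, 0.001], [0.001, 0.0, -1.0]]
force: [3.2, 6.6, -1.6]
width: 0.0001
```

The force has risen to 7 N with the motion stopped, so this looks like the end stop. I back off and look.

Call:
{"name": "arm_command", "arguments": {
  "series": [
    [1, [0.004, 0.0092, 0.002], [0, 0, 0]],
    [1, [0.008, 0.018, 0.03], [0, 0, 0]],
    [0.4, [0.0, 0.05, 0.09], [0, 0, 0]],
    [0.4, [-0.03, 0.05, 0.12], [0, 0, 0]],
    [0.4, [-0.03, 0.05, 0.12], [0, 0, 0]]
  ]
}}

```text
clock: 13.25
position: [0.5702, 0.1555, 0.2885]
orientation: [[0.402, 0.916, 0.006], [0.916, -0.402, -0.001], [0.002, 0.006, -1.0]]
force: [0.1, -0.4, -0.5]
width: 0.0512
```

Run:
```python
from h import *
s,w=snap('wrist','w5');print(s['clock'],s['position'],s['force'],s['width'])
cv2.imwrite('pics/w5c.png',cv2.resize(w['frame'],None,fx=1.5,fy=1.5,interpolation=cv2.INTER_CUBIC))
for X in ([.6415,.081,.170],[.6157,.0924,.1765],[.4995,.143,.158]): print(proj(w,X,s))
```

```text
13.25 [0.57024291 0.15549233 0.28847746] [ 0.11672621 -0.4031378  -0.52754968] 0.051222196463795694
[362.44608407 220.74337921]
[332.19646558 223.73491532]
[187.71385444 216.66211234]
```

View pics/w5c.png

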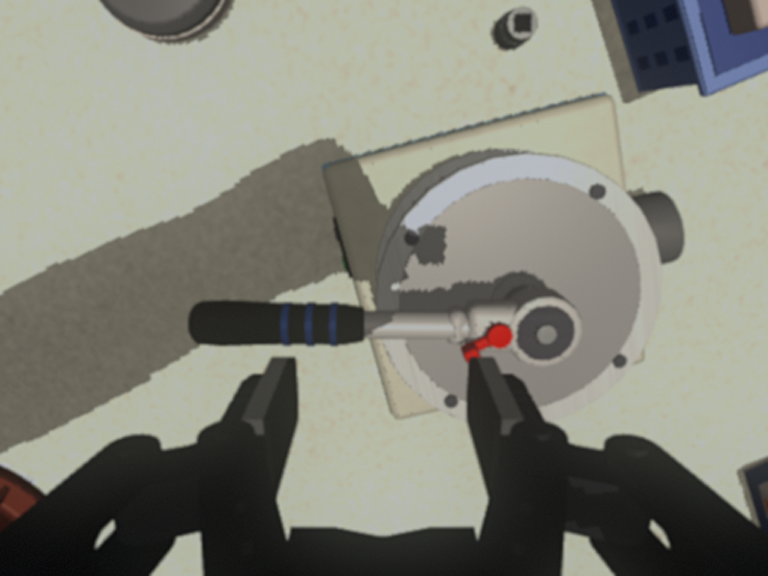

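The lever now lies on the other side: boss at (500,335), tab at (470,352), head at (547,333), grip end at (190,322). I check its angle and the handle azimuth.

Run:
```python
from h import *
s=state();w=get_image('wrist');f=w['frame']
cv2.imwrite('pics/w5d.png',cv2.resize(f[195:255,290:390],None,fx=7.5,fy=7.5,interpolation=cv2.INTER_CUBIC))
Z=lambda x,y,z:plane(w,x/1.5-.2,y/1.5-.2,z,s)
h=Z(547,333,.170);b=Z(500,335,.1765);t=Z(470,351,.1835);g0=Z(192,322,.158);g1=Z(365,322,.158)
az=lambda p,q:np.degrees(np.arctan2(*(q-p)[1::-1]))
print(h,b,t,g0,g1,'az boss',az(h,b),'grip',az(h,g0),az(g1,g0),'lever',az(b,t),np.linalg.norm(g0-h),np.linalg.norm(t-b))
```

```text
[0.64218765 0.08026239 0.17      ] [0.61626649 0.09342672 0.1765    ] [0.59728472 0.09458751 0.1835    ] [0.45136143 0.16695633 0.158     ] [0.54646255 0.12513188 0.158     ] az boss 153.07578382330664 grip 155.56730613784407 156.26062460913283 lever 176.5005308659611 0.209939239279496 0.02026462615523074
```

View pics/w5d.png

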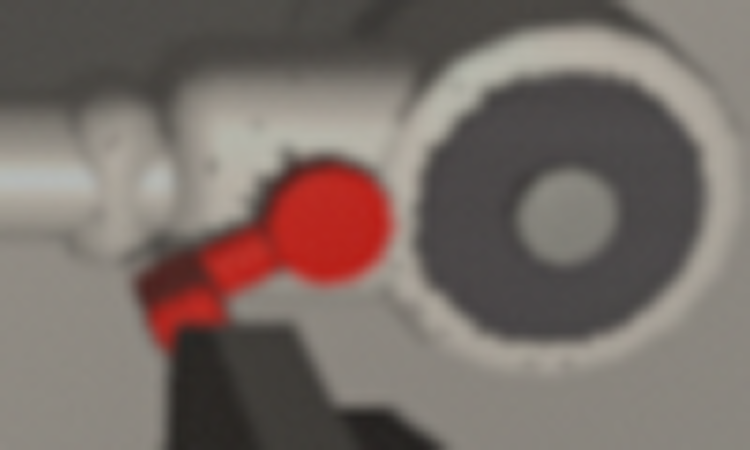

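The lever sits about 27–28° right of the handle line, the expected tighten stop. Next I turn the tool so the jaws straddle the grip, then descend around it without clamping.

Call:
{"name": "arm_command", "arguments": {
  "series": [
    [0.5, [-0.07, -0.012, 0], [0, 0, 30]],
    [0.5, [-0.07, -0.012, 0], [0, 0, 60]],
    [0.5, [-0.07, -0.012, 0], [0, 0, 89.8]],
    [0.5, [-0.07, -0.012, 0], [0, 0, 89.8]],
    [0.5, [-0.07, -0.012, 0], [0, 0, 89.8]],
    [0.5, [-0.07, -0.012, 0], [0, 0, 89.8]],
    [0.5, [-0.07, -0.012, 0], [0, 0, 89.8]],
    [0.5, [-0.07, -0.012, 0], [0, 0, 89.8]],
    [0.5, [-0.07, -0.012, 0], [0, 0, 89.8]],
    [0.5, [-0.07, -0.012, 0], [0, 0, 89.8]]
  ]
}}

```text
clock: 14.6
position: [0.4998, 0.1425, 0.2825]
orientation: [[-0.913, 0.407, -0.002], [0.407, 0.913, -0.0], [0.002, -0.001, -1.0]]
force: [-0.3, 0.1, 0.4]
width: 0.0429
```

Run:
```python
from h import *
s,w=snap('wrist','w6');print(s['clock'],s['position'],np.round(s['orientation'],3).tolist(),s['force'],s['width'],s['qpos'])
for X in ([.642,.0805,.170],[.5004,.1435,.158]): print(proj(w,X,s))
```

```text
14.6 [0.49984557 0.14246306 0.28247894] [[-0.913, 0.407, -0.002], [0.407, 0.913, -0.0], [0.002, -0.001, -1.0]] [-0.27716734  0.14997444  0.37418345] 0.04285820320216197 [ 2.58523801e-02 -1.10486807e-01  5.74130667e-03  1.68918792e+00
 -3.29890680e-04  4.45551658e-01]
[256.23906019 335.22904278]
[256.22656439 175.77669351]
```

View pics/w6.png

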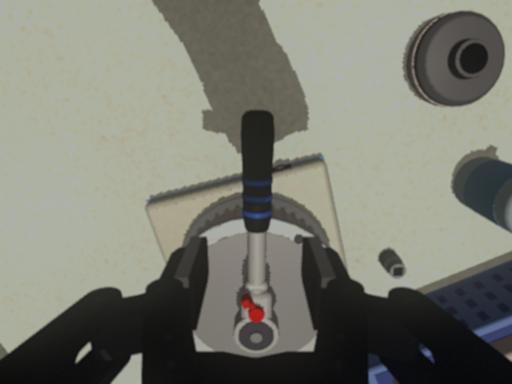

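The handle is centred between the jaws (column 257). Descending around the grip.

Call:
{"name": "arm_command", "arguments": {
  "series": [
    [0.5, [0.0005, 0.001, -0.05], [0, 0, 0]],
    [0.5, [0.0005, 0.001, -0.1], [0, 0, 0]],
    [0.5, [0.0005, 0.001, -0.14], [0, 0, 0]],
    [0.5, [0.0005, 0.001, -0.1645], [0, 0, 0]],
    [0.5, [0.0005, 0.001, -0.1645], [0, 0, 0]],
    [0.5, [0.0005, 0.001, -0.1645], [0, 0, 0]]
  ]
}}

```text
clock: 15.4
position: [0.5009, 0.1438, 0.1205]
orientation: [[-0.913, 0.407, 0.001], [0.407, 0.913, 0.0], [-0.001, 0.0, -1.0]]
force: [0.4, 0.0, 0.2]
width: 0.0426
```

```bash
cat > t.py <<'E'
from h import *
A=np.array([.642,.0805])
def rd():
    s=state();p=np.array(s['position']);v=p[:2]-A;r=np.linalg.norm(v);az=np.degrees(np.arctan2(v[1],v[0]));u=v/r
    F=np.array(s['force'])[:2];t=np.array([-u[1],u[0]])
    o=np.array(s['orientation'])
    print('t%.2f r%.4f az%.2f toolaz%.2f z%.4f Ftan(acw)%.2f Frad%.2f Fz%.2f Mz%.2f torque%.3f w%.4f q6 %.2f'%(s['clock'],r,az,np.degrees(np.arctan2(o[1,0],o[0,0])),p[2],F@t,F@u,s['force'][2],s['moment'][2],r*(F@t),s['width'],s['qpos'][5]))
if __name__=='__main__':rd()
E
python3 t.py
python3 - <<'E'
from h import *
s,w=snap('wrist','w7');s,d=snap('side','e7');cv2.imwrite('pics/e7c.png',cv2.resize(d['frame'][150:270,180:330],None,fx=5,fy=5,interpolation=cv2.INTER_CUBIC))
E
```

```text
t15.40 r0.1546 az155.84 toolaz155.98 z0.1205 Ftan(acw)-0.17 Frad-0.32 Fz0.18 Mz-0.01 torque-0.026 w0.0426 q6 0.45
```

View pics/w7.png

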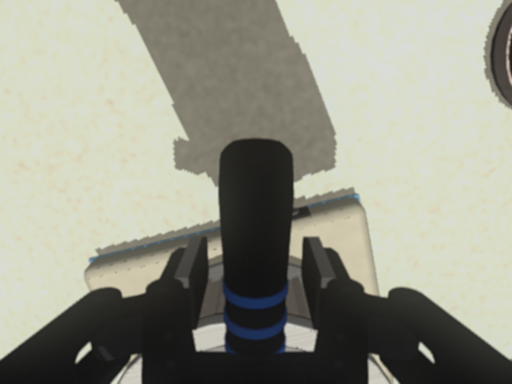

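View pics/e7c.png

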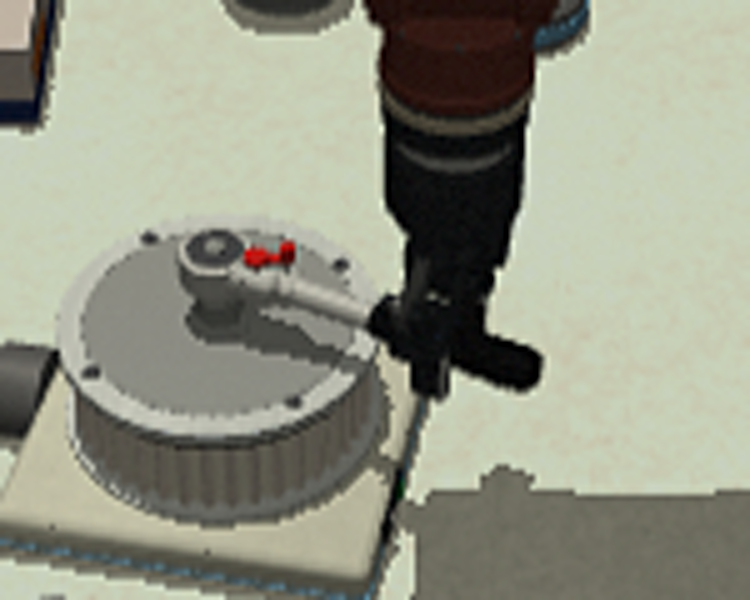

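The jaws stand around the grip with clearance both sides, and the tips are below it. The red lever is on the right (tighten). Now a back swing to gain stroke.

```bash
cat > rows.py <<'E'
import numpy as np,sys
a0,a1,n=map(float,sys.argv[1:4]);n=int(n);r=.155
g=float(sys.argv[4]) if len(sys.argv)>4 else .5
P=lambda a:r*np.array([np.cos(np.radians(a)),np.sin(np.radians(a))])
out=[]
for i in range(1,n+1):
    a=a0+(a1-a0)*i/n;d=P(a)-P(a0);out.append('[%g, [%.4f, %.4f, 0], [0, 0, %.1f]]'%(g,d[0],d[1],a-a0))
print('['+', '.join(out)+']')
E
python3 rows.py 156 194 10
```

```text
[[0.5, [-0.0039, -0.0095, 0], [0, 0, 3.8]], [0.5, [-0.0071, -0.0193, 0], [0, 0, 7.6]], [0.5, [-0.0097, -0.0292, 0], [0, 0, 11.4]], [0.5, [-0.0116, -0.0393, 0], [0, 0, 15.2]], [0.5, [-0.0128, -0.0495, 0], [0, 0, 19.0]], [0.5, [-0.0134, -0.0598, 0], [0, 0, 22.8]], [0.5, [-0.0132, -0.0701, 0], [0, 0, 26.6]], [0.5, [-0.0124, -0.0803, 0], [0, 0, 30.4]], [0.5, [-0.0110, -0.0905, 0], [0, 0, 34.2]], [0.5, [-0.0088, -0.1005, 0], [0, 0, 38.0]]]
```

I'd rather confirm the setting by driving clockwise first, where a bite at about 1.4 N m proves tighten, before any back swing.

```bash
python3 rows.py 156 141 5;python3 rows.py 141 126 5; python3 rows.py 126 111 5;python3 rows.py 111 96 5;python3 rows.py 96 81 5
```

```text
[[0.5, [0.0035, 0.0073, 0], [0, 0, -3.0]], [0.5, [0.0074, 0.0145, 0], [0, 0, -6.0]], [0.5, [0.0116, 0.0214, 0], [0, 0, -9.0]], [0.5, [0.0162, 0.0281, 0], [0, 0, -12.0]], [0.5, [0.0211, 0.0345, 0], [0, 0, -15.0]]]
[[0.5, [0.0053, 0.0062, 0], [0, 0, -3.0]], [0.5, [0.0109, 0.0121, 0], [0, 0, -6.0]], [0.5, [0.0167, 0.0176, 0], [0, 0, -9.0]], [0.5, [0.0229, 0.0229, 0], [0, 0, -12.0]], [0.5, [0.0294, 0.0279, 0], [0, 0, -15.0]]]
[[0.5, [0.0067, 0.0046, 0], [0, 0, -3.0]], [0.5, [0.0136, 0.0088, 0], [0, 0, -6.0]], [0.5, [0.0207, 0.0127, 0], [0, 0, -9.0]], [0.5, [0.0281, 0.0162, 0], [0, 0, -12.0]], [0.5, [0.0356, 0.0193, 0], [0, 0, -15.0]]]
[[0.5, [0.0076, 0.0027, 0], [0, 0, -3.0]], [0.5, [0.0154, 0.0050, 0], [0, 0, -6.0]], [0.5, [0.0233, 0.0069, 0], [0, 0, -9.0]], [0.5, [0.0313, 0.0084, 0], [0, 0, -12.0]], [0.5, [0.0393, 0.0094, 0], [0, 0, -15.0]]]
[[0.5, [0.0081, 0.0006, 0], [0, 0, -3.0]], [0.5, [0.0162, 0.0008, 0], [0, 0, -6.0]], [0.5, [0.0243, 0.0006, 0], [0, 0, -9.0]], [0.5, [0.0324, 0.0000, 0], [0, 0, -12.0]], [0.5, [0.0404, -0.0011, 0], [0, 0, -15.0]]]
```

Call:
{"name": "arm_command", "arguments": {
  "series": [
    [0.5, [0.0035, 0.0073, 0], [0, 0, -3.0]],
    [0.5, [0.0074, 0.0145, 0], [0, 0, -6.0]],
    [0.5, [0.0116, 0.0214, 0], [0, 0, -9.0]],
    [0.5, [0.0162, 0.0281, 0], [0, 0, -12.0]],
    [0.5, [0.0211, 0.0345, 0], [0, 0, -15.0]]
  ]
}}

```text
clock: 16.12
position: [0.5213, 0.1761, 0.1206]
orientation: [[-0.775, 0.632, -0.001], [0.632, 0.775, -0.005], [-0.003, -0.004, -1.0]]
force: [-6.8, -13.6, 4.1]
width: 0.0428
```

```bash
python3 t.py
```

```text
t16.12 r0.1540 az141.61 toolaz140.84 z0.1206 Ftan(acw)14.86 Frad-3.10 Fz4.15 Mz0.21 torque2.288 w0.0428 q6 0.77
```

Call:
{"name": "arm_command", "arguments": {
  "series": [
    [0.5, [0, 0, 0], [0, 0, 0]],
    [0.5, [0, 0, 0], [0, 0, 0]]
  ]
}}

```text
clock: 16.38
position: [0.5217, 0.1768, 0.1206]
orientation: [[-0.777, 0.63, 0.0], [0.63, 0.777, -0.003], [-0.002, -0.002, -1.0]]
force: [-3.5, -8.5, 2.7]
width: 0.0429
```

```bash
python3 t.py;python3 t.py
```

```text
t16.38 r0.1541 az141.33 toolaz140.96 z0.1206 Ftan(acw)8.82 Frad-2.53 Fz2.68 Mz0.15 torque1.359 w0.0429 q6 0.77
t16.38 r0.1541 az141.33 toolaz140.96 z0.1206 Ftan(acw)8.82 Frad-2.53 Fz2.68 Mz0.15 torque1.359 w0.0429 q6 0.77
```

At rest the torque is about 1.4 to 1.5 N m, so it bites and tighten is confirmed. Moving adds a speed-dependent part, so I'll read at rest. Continuing.

```bash
sed -i "s/torque%.3f w/torque%.3f tot%.3f w/; s/r\*(F@t),s\['width'\]/r*(F@t),r*(F@t)+s['moment'][2],s['width']/" t.py; python3 t.py; python3 rows.py 141 131 6
```

```text
t16.38 r0.1541 az141.33 toolaz140.96 z0.1206 Ftan(acw)8.82 Frad-2.53 Fz2.68 Mz0.15 torque1.359 tot1.508 w0.0429 q6 0.77
[[0.5, [0.0029, 0.0035, 0], [0, 0, -1.7]], [0.5, [0.0059, 0.0068, 0], [0, 0, -3.3]], [0.5, [0.0090, 0.0101, 0], [0, 0, -5.0]], [0.5, [0.0121, 0.0133, 0], [0, 0, -6.7]], [0.5, [0.0154, 0.0164, 0], [0, 0, -8.3]], [0.5, [0.0188, 0.0194, 0], [0, 0, -10.0]]]
```

Call:
{"name": "arm_command", "arguments": {
  "series": [
    [0.5, [0.0029, 0.0035, 0], [0, 0, -1.7]],
    [0.5, [0.0059, 0.0068, 0], [0, 0, -3.3]],
    [0.5, [0.009, 0.0101, 0], [0, 0, -5.0]],
    [0.5, [0.0121, 0.0133, 0], [0, 0, -6.7]],
    [0.5, [0.0154, 0.0164, 0], [0, 0, -8.3]],
    [0.5, [0.0188, 0.0194, 0], [0, 0, -10.0]]
  ]
}}

```text
clock: 17.12
position: [0.5397, 0.1956, 0.1205]
orientation: [[-0.655, 0.756, -0.001], [0.756, 0.655, -0.005], [-0.003, -0.004, -1.0]]
force: [-8.0, -12.6, 6.0]
width: 0.0425
```

```bash
python3 t.py; python3 rows.py 131 121 7;python3 rows.py 121 111 7;python3 rows.py 111 101 7;python3 rows.py 101 91 7;python3 rows.py 91 81 7
```

```text
t17.12 r0.1540 az131.65 toolaz130.89 z0.1205 Ftan(acw)14.34 Frad-4.14 Fz6.02 Mz0.16 torque2.207 tot2.366 w0.0425 q6 0.98
[[0.5, [0.0029, 0.0025, 0], [0, 0, -1.4]], [0.5, [0.0060, 0.0049, 0], [0, 0, -2.9]], [0.5, [0.0090, 0.0073, 0], [0, 0, -4.3]], [0.5, [0.0122, 0.0095, 0], [0, 0, -5.7]], [0.5, [0.0153, 0.0117, 0], [0, 0, -7.1]], [0.5, [0.0186, 0.0138, 0], [0, 0, -8.6]], [0.5, [0.0219, 0.0159, 0], [0, 0, -10.0]]]
[[0.5, [0.0033, 0.0019, 0], [0, 0, -1.4]], [0.5, [0.0067, 0.0038, 0], [0, 0, -2.9]], [0.5, [0.0102, 0.0056, 0], [0, 0, -4.3]], [0.5, [0.0136, 0.0073, 0], [0, 0, -5.7]], [0.5, [0.0171, 0.0089, 0], [0, 0, -7.1]], [0.5, [0.0207, 0.0104, 0], [0, 0, -8.6]], [0.5, [0.0243, 0.0118, 0], [0, 0, -10.0]]]
[[0.5, [0.0036, 0.0013, 0], [0, 0, -1.4]], [0.5, [0.0073, 0.0026, 0], [0, 0, -2.9]], [0.5, [0.0110, 0.0037, 0], [0, 0, -4.3]], [0.5, [0.0147, 0.0048, 0], [0, 0, -5.7]], [0.5, [0.0184, 0.0058, 0], [0, 0, -7.1]], [0.5, [0.0222, 0.0067, 0], [0, 0, -8.6]], [0.5, [0.0260, 0.0074, 0], [0, 0, -10.0]]]
[[0.5, [0.0038, 0.0007, 0], [0, 0, -1.4]], [0.5, [0.0076, 0.0013, 0], [0, 0, -2.9]], [0.5, [0.0115, 0.0018, 0], [0, 0, -4.3]], [0.5, [0.0153, 0.0022, 0], [0, 0, -5.7]], [0.5, [0.0191, 0.0025, 0], [0, 0, -7.1]], [0.5, [0.0230, 0.0027, 0], [0, 0, -8.6]], [0.5, [0.0269, 0.0028, 0], [0, 0, -10.0]]]
[[0.5, [0.0039, 0.0000, 0], [0, 0, -1.4]], [0.5, [0.0077, -0.0001, 0], [0, 0, -2.9]], [0.5, [0.0116, -0.0002, 0], [0, 0, -4.3]], [0.5, [0.0154, -0.0005, 0], [0, 0, -5.7]], [0.5, [0.0193, -0.0009, 0], [0, 0, -7.1]], [0.5, [0.0231, -0.0013, 0], [0, 0, -8.6]], [0.5, [0.0270, -0.0019, 0], [0, 0, -10.0]]]
```

Call:
{"name": "arm_command", "arguments": {
  "series": [
    [0.5, [0, 0, 0], [0, 0, 0]],
    [0.5, [0, 0, 0], [0, 0, 0]]
  ]
}}

```text
clock: 17.38
position: [0.54, 0.1959, 0.1206]
orientation: [[-0.655, 0.755, -0.001], [0.755, 0.655, -0.004], [-0.002, -0.003, -1.0]]
force: [-6.6, -9.8, 4.7]
width: 0.0427
```

```bash
python3 t.py
```

```text
t17.38 r0.1540 az131.48 toolaz130.95 z0.1206 Ftan(acw)11.44 Frad-2.93 Fz4.69 Mz0.18 torque1.762 tot1.941 w0.0427 q6 0.98
```

Call:
{"name": "arm_command", "arguments": {
  "series": [
    [0.5, [0, 0, 0], [0, 0, 0]],
    [0.5, [0, 0, 0], [0, 0, 0]]
  ]
}}

```text
clock: 17.62
position: [0.54, 0.1959, 0.1206]
orientation: [[-0.655, 0.755, -0.001], [0.755, 0.655, -0.004], [-0.002, -0.003, -1.0]]
force: [-6.6, -10.7, 4.6]
width: 0.0428
```

```bash
python3 t.py
```

```text
t17.62 r0.1540 az131.48 toolaz130.96 z0.1206 Ftan(acw)11.97 Frad-3.64 Fz4.57 Mz0.23 torque1.843 tot2.075 w0.0428 q6 0.98
```

Call:
{"name": "arm_command", "arguments": {
  "series": [
    [0.5, [0.0008, 0.0008, 0], [0, 0, -0.4]],
    [0.5, [0.0017, 0.0015, 0], [0, 0, -0.8]],
    [0.5, [0.0026, 0.0021, 0], [0, 0, -1.2]],
    [0.5, [0.0034, 0.0027, 0], [0, 0, -1.6]]
  ]
}}

```text
clock: 18.12
position: [0.5429, 0.1983, 0.1205]
orientation: [[-0.634, 0.773, -0.002], [0.773, 0.634, -0.004], [-0.002, -0.004, -1.0]]
force: [-8.2, -12.5, 5.8]
width: 0.0428
```

```bash
python3 t.py
```

```text
t18.12 r0.1539 az130.09 toolaz129.34 z0.1205 Ftan(acw)14.35 Frad-4.31 Fz5.80 Mz0.19 torque2.209 tot2.396 w0.0428 q6 1.01
```

Run:
```python
from h import *
s,w=snap('wrist','w8');s,d=snap('side','e8');cv2.imwrite('pics/e8c.png',cv2.resize(d['frame'][150:270,180:330],None,fx=5,fy=5,interpolation=cv2.INTER_CUBIC))
print(s['force'],s['moment'],s['effort'])
```

```text
[ -8.12364026 -12.5830993    5.06567086] [-2.37455055  1.81889636  0.22382897] [  4.6290046  -50.85083127  52.11605787  -4.4326213    3.0921755
   0.14461645]
```

View pics/w8.png

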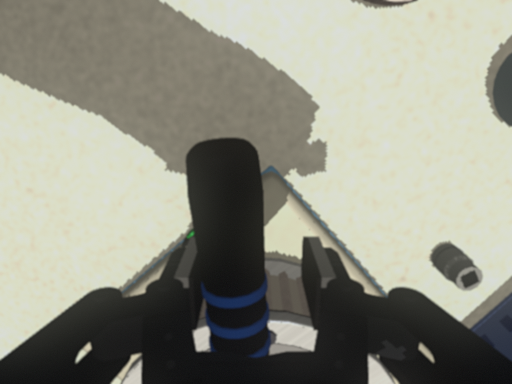

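View pics/e8c.png

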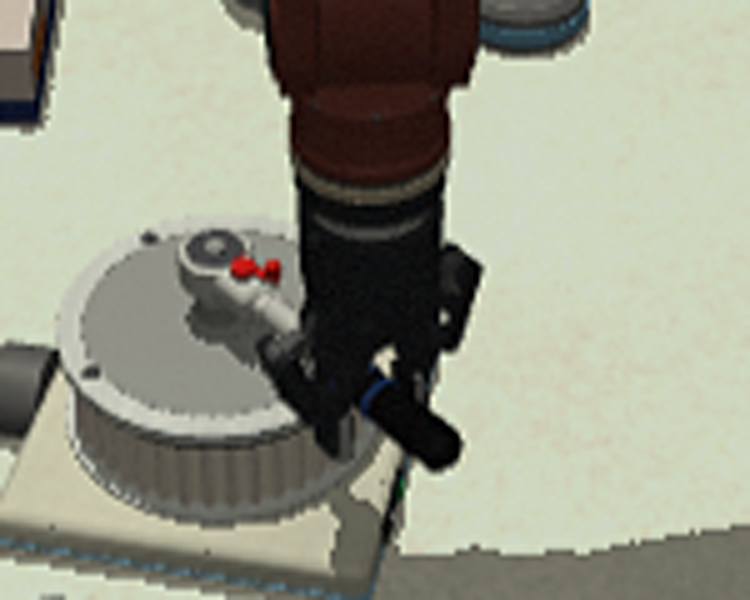

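Call:
{"name": "arm_command", "arguments": {
  "series": [
    [0.5, [0.0034, 0.0027, 0], [0, 0, -1.6]]
  ]
}}

```text
clock: 18.35
position: [0.5462, 0.2009, 0.1205]
orientation: [[-0.612, 0.791, -0.002], [0.791, 0.612, -0.004], [-0.002, -0.004, -1.0]]
force: [-9.0, -13.3, 6.1]
width: 0.0427
```

```bash
python3 t.py
```

```text
t18.35 r0.1539 az128.51 toolaz127.71 z0.1205 Ftan(acw)15.29 Frad-4.77 Fz6.14 Mz0.16 torque2.354 tot2.517 w0.0427 q6 1.04
```

Call:
{"name": "arm_command", "arguments": {
  "series": [
    [0.5, [0, 0, 0], [0, 0, 0]]
  ]
}}

```text
clock: 18.48
position: [0.5465, 0.2013, 0.1205]
orientation: [[-0.612, 0.791, -0.001], [0.791, 0.612, -0.004], [-0.002, -0.003, -1.0]]
force: [-7.0, -11.0, 5.0]
width: 0.0428
```

```bash
python3 t.py
```

```text
t18.48 r0.1540 az128.34 toolaz127.73 z0.1205 Ftan(acw)12.33 Frad-4.26 Fz4.98 Mz0.15 torque1.899 tot2.052 w0.0428 q6 1.04
```

Call:
{"name": "arm_command", "arguments": {
  "series": [
    [0.5, [0, 0, 0], [0, 0, 0]],
    [0.5, [0, 0, 0], [0, 0, 0]]
  ]
}}

```text
clock: 18.73
position: [0.5465, 0.2013, 0.1206]
orientation: [[-0.612, 0.791, -0.001], [0.791, 0.612, -0.004], [-0.002, -0.003, -1.0]]
force: [-7.3, -10.2, 4.0]
width: 0.0428
```

```bash
python3 t.py
```

```text
t18.73 r0.1540 az128.32 toolaz127.76 z0.1206 Ftan(acw)12.06 Frad-3.52 Fz3.98 Mz0.12 torque1.857 tot1.980 w0.0428 q6 1.04
```

The handle has moved only 0.4 rad, yet the slow-motion torque is steady near 2.2 N m (14.3 N). That is more than the quoted running torque, so I treat it as the running level and track its change against angle at one slow speed.

```bash
for a in 127.8 123.8 119.8 115.8 111.8 107.8 103.8; do python3 rows.py $a $(python3 -c "print($a-4)") 4; done
```

```text
[[0.5, [0.0022, 0.0016, 0], [0, 0, -1.0]], [0.5, [0.0043, 0.0032, 0], [0, 0, -2.0]], [0.5, [0.0065, 0.0048, 0], [0, 0, -3.0]], [0.5, [0.0088, 0.0063, 0], [0, 0, -4.0]]]
[[0.5, [0.0023, 0.0015, 0], [0, 0, -1.0]], [0.5, [0.0045, 0.0029, 0], [0, 0, -2.0]], [0.5, [0.0069, 0.0043, 0], [0, 0, -3.0]], [0.5, [0.0092, 0.0057, 0], [0, 0, -4.0]]]
[[0.5, [0.0024, 0.0013, 0], [0, 0, -1.0]], [0.5, [0.0047, 0.0026, 0], [0, 0, -2.0]], [0.5, [0.0071, 0.0038, 0], [0, 0, -3.0]], [0.5, [0.0096, 0.0050, 0], [0, 0, -4.0]]]
[[0.5, [0.0024, 0.0012, 0], [0, 0, -1.0]], [0.5, [0.0049, 0.0023, 0], [0, 0, -2.0]], [0.5, [0.0074, 0.0033, 0], [0, 0, -3.0]], [0.5, [0.0099, 0.0044, 0], [0, 0, -4.0]]]
[[0.5, [0.0025, 0.0010, 0], [0, 0, -1.0]], [0.5, [0.0051, 0.0019, 0], [0, 0, -2.0]], [0.5, [0.0076, 0.0028, 0], [0, 0, -3.0]], [0.5, [0.0102, 0.0037, 0], [0, 0, -4.0]]]
[[0.5, [0.0026, 0.0008, 0], [0, 0, -1.0]], [0.5, [0.0052, 0.0016, 0], [0, 0, -2.0]], [0.5, [0.0078, 0.0023, 0], [0, 0, -3.0]], [0.5, [0.0104, 0.0029, 0], [0, 0, -4.0]]]
[[0.5, [0.0026, 0.0006, 0], [0, 0, -1.0]], [0.5, [0.0053, 0.0012, 0], [0, 0, -2.0]], [0.5, [0.0079, 0.0017, 0], [0, 0, -3.0]], [0.5, [0.0106, 0.0022, 0], [0, 0, -4.0]]]
```

Call:
{"name": "arm_command", "arguments": {
  "series": [
    [0.5, [0.0022, 0.0016, 0], [0, 0, -1.0]],
    [0.5, [0.0043, 0.0032, 0], [0, 0, -2.0]],
    [0.5, [0.0065, 0.0048, 0], [0, 0, -3.0]],
    [0.5, [0.0088, 0.0063, 0], [0, 0, -4.0]]
  ]
}}

```text
clock: 19.23
position: [0.5549, 0.2074, 0.1205]
orientation: [[-0.555, 0.832, -0.002], [0.832, 0.555, -0.004], [-0.002, -0.004, -1.0]]
force: [-9.0, -11.3, 6.0]
width: 0.0428
```

```bash
python3 t.py
```

```text
t19.23 r0.1539 az124.46 toolaz123.73 z0.1205 Ftan(acw)13.85 Frad-4.20 Fz6.04 Mz0.17 torque2.133 tot2.304 w0.0428 q6 1.12
```

Call:
{"name": "arm_command", "arguments": {
  "series": [
    [0.5, [0.0023, 0.0015, 0], [0, 0, -1.0]],
    [0.5, [0.0045, 0.0029, 0], [0, 0, -2.0]],
    [0.5, [0.0069, 0.0043, 0], [0, 0, -3.0]],
    [0.5, [0.0092, 0.0057, 0], [0, 0, -4.0]]
  ]
}}

```text
clock: 19.73
position: [0.564, 0.2132, 0.1205]
orientation: [[-0.496, 0.868, -0.002], [0.868, 0.496, -0.004], [-0.002, -0.004, -1.0]]
force: [-10.8, -11.8, 6.6]
width: 0.043
```

```bash
python3 t.py
```

```text
t19.73 r0.1540 az120.45 toolaz119.74 z0.1205 Ftan(acw)15.34 Frad-4.71 Fz6.64 Mz0.23 torque2.361 tot2.595 w0.0430 q6 1.20
```

Call:
{"name": "arm_command", "arguments": {
  "series": [
    [0.5, [0.0024, 0.0013, 0], [0, 0, -1.0]],
    [0.5, [0.0047, 0.0026, 0], [0, 0, -2.0]],
    [0.5, [0.0071, 0.0038, 0], [0, 0, -3.0]],
    [0.5, [0.0096, 0.005, 0], [0, 0, -4.0]]
  ]
}}

```text
clock: 20.23
position: [0.5734, 0.2183, 0.1205]
orientation: [[-0.434, 0.901, -0.003], [0.901, 0.434, -0.004], [-0.002, -0.004, -1.0]]
force: [-10.7, -11.5, 6.6]
width: 0.0429
```

```bash
python3 t.py
```

```text
t20.23 r0.1539 az116.44 toolaz115.74 z0.1205 Ftan(acw)14.70 Frad-5.50 Fz6.63 Mz0.22 torque2.263 tot2.480 w0.0429 q6 1.27
```

Call:
{"name": "arm_command", "arguments": {
  "series": [
    [0.5, [0.0024, 0.0012, 0], [0, 0, -1.0]],
    [0.5, [0.0049, 0.0023, 0], [0, 0, -2.0]],
    [0.5, [0.0074, 0.0033, 0], [0, 0, -3.0]],
    [0.5, [0.0099, 0.0044, 0], [0, 0, -4.0]]
  ]
}}

```text
clock: 20.72
position: [0.5832, 0.2228, 0.1205]
orientation: [[-0.37, 0.929, -0.003], [0.929, 0.37, -0.004], [-0.002, -0.004, -1.0]]
force: [-11.1, -9.9, 7.1]
width: 0.0427
```

```bash
python3 t.py
```

```text
t20.73 r0.1540 az112.45 toolaz111.74 z0.1205 Ftan(acw)14.03 Frad-4.93 Fz7.09 Mz0.23 torque2.161 tot2.388 w0.0427 q6 1.35
```

Call:
{"name": "arm_command", "arguments": {
  "series": [
    [0.5, [0.0025, 0.001, 0], [0, 0, -1.0]],
    [0.5, [0.0051, 0.0019, 0], [0, 0, -2.0]],
    [0.5, [0.0076, 0.0028, 0], [0, 0, -3.0]],
    [0.5, [0.0102, 0.0037, 0], [0, 0, -4.0]]
  ]
}}

```text
clock: 21.22
position: [0.5933, 0.2266, 0.1205]
orientation: [[-0.305, 0.952, -0.003], [0.952, 0.305, -0.003], [-0.002, -0.004, -1.0]]
force: [-12.1, -9.5, 7.3]
width: 0.0428
```

```bash
python3 t.py
```

```text
t21.23 r0.1540 az108.42 toolaz107.75 z0.1205 Ftan(acw)14.51 Frad-5.22 Fz7.31 Mz0.27 torque2.234 tot2.502 w0.0428 q6 1.42
```

Call:
{"name": "arm_command", "arguments": {
  "series": [
    [0.5, [0.0026, 0.0008, 0], [0, 0, -1.0]],
    [0.5, [0.0052, 0.0016, 0], [0, 0, -2.0]],
    [0.5, [0.0078, 0.0023, 0], [0, 0, -3.0]],
    [0.5, [0.0104, 0.0029, 0], [0, 0, -4.0]]
  ]
}}

```text
clock: 21.72
position: [0.6036, 0.2296, 0.1205]
orientation: [[-0.238, 0.971, -0.003], [0.971, 0.238, -0.003], [-0.002, -0.004, -1.0]]
force: [-13.0, -8.8, 7.2]
width: 0.0427
```

```bash
python3 t.py;  for a in 103.8 99.8 95.8 91.8 87.8 83.8 79.8; do python3 rows.py $a $(python3 -c "print($a-4)") 4; done
```

```text
t21.73 r0.1540 az104.44 toolaz103.76 z0.1205 Ftan(acw)14.76 Frad-5.33 Fz7.25 Mz0.23 torque2.272 tot2.507 w0.0427 q6 1.49
[[0.5, [0.0026, 0.0006, 0], [0, 0, -1.0]], [0.5, [0.0053, 0.0012, 0], [0, 0, -2.0]], [0.5, [0.0079, 0.0017, 0], [0, 0, -3.0]], [0.5, [0.0106, 0.0022, 0], [0, 0, -4.0]]]
[[0.5, [0.0027, 0.0004, 0], [0, 0, -1.0]], [0.5, [0.0053, 0.0008, 0], [0, 0, -2.0]], [0.5, [0.0080, 0.0012, 0], [0, 0, -3.0]], [0.5, [0.0107, 0.0015, 0], [0, 0, -4.0]]]
[[0.5, [0.0027, 0.0002, 0], [0, 0, -1.0]], [0.5, [0.0054, 0.0005, 0], [0, 0, -2.0]], [0.5, [0.0081, 0.0006, 0], [0, 0, -3.0]], [0.5, [0.0108, 0.0007, 0], [0, 0, -4.0]]]
[[0.5, [0.0027, 0.0001, 0], [0, 0, -1.0]], [0.5, [0.0054, 0.0001, 0], [0, 0, -2.0]], [0.5, [0.0081, 0.0000, 0], [0, 0, -3.0]], [0.5, [0.0108, -0.0000, 0], [0, 0, -4.0]]]
[[0.5, [0.0027, -0.0001, 0], [0, 0, -1.0]], [0.5, [0.0054, -0.0003, 0], [0, 0, -2.0]], [0.5, [0.0081, -0.0005, 0], [0, 0, -3.0]], [0.5, [0.0108, -0.0008, 0], [0, 0, -4.0]]]
[[0.5, [0.0027, -0.0003, 0], [0, 0, -1.0]], [0.5, [0.0054, -0.0007, 0], [0, 0, -2.0]], [0.5, [0.0080, -0.0011, 0], [0, 0, -3.0]], [0.5, [0.0107, -0.0015, 0], [0, 0, -4.0]]]
[[0.5, [0.0027, -0.0005, 0], [0, 0, -1.0]], [0.5, [0.0053, -0.0011, 0], [0, 0, -2.0]], [0.5, [0.0079, -0.0016, 0], [0, 0, -3.0]], [0.5, [0.0106, -0.0023, 0], [0, 0, -4.0]]]
```

Call:
{"name": "arm_command", "arguments": {
  "series": [
    [0.5, [0.0026, 0.0006, 0], [0, 0, -1.0]],
    [0.5, [0.0053, 0.0012, 0], [0, 0, -2.0]],
    [0.5, [0.0079, 0.0017, 0], [0, 0, -3.0]],
    [0.5, [0.0106, 0.0022, 0], [0, 0, -4.0]]
  ]
}}

```text
clock: 22.22
position: [0.6141, 0.2319, 0.1205]
orientation: [[-0.17, 0.986, -0.003], [0.986, 0.169, -0.003], [-0.002, -0.004, -1.0]]
force: [-12.7, -8.1, 7.1]
width: 0.043
```

```bash
python3 t.py
```

```text
t22.23 r0.1540 az100.44 toolaz99.76 z0.1205 Ftan(acw)13.93 Frad-5.70 Fz7.13 Mz0.29 torque2.145 tot2.433 w0.0430 q6 1.56
```

Call:
{"name": "arm_command", "arguments": {
  "series": [
    [0.5, [0.0027, 0.0004, 0], [0, 0, -1.0]],
    [0.5, [0.0053, 0.0008, 0], [0, 0, -2.0]],
    [0.5, [0.008, 0.0012, 0], [0, 0, -3.0]],
    [0.5, [0.0107, 0.0015, 0], [0, 0, -4.0]]
  ]
}}

```text
clock: 22.72
position: [0.6247, 0.2335, 0.1205]
orientation: [[-0.1, 0.995, -0.004], [0.995, 0.1, -0.003], [-0.003, -0.004, -1.0]]
force: [-13.3, -8.7, 7.4]
width: 0.0429
```

```bash
python3 t.py
```

```text
t22.73 r0.1540 az96.46 toolaz95.77 z0.1205 Ftan(acw)14.24 Frad-7.16 Fz7.44 Mz0.22 torque2.193 tot2.411 w0.0429 q6 1.63
```

Call:
{"name": "arm_command", "arguments": {
  "series": [
    [0.5, [0.0027, 0.0002, 0], [0, 0, -1.0]],
    [0.5, [0.0054, 0.0005, 0], [0, 0, -2.0]],
    [0.5, [0.0081, 0.0006, 0], [0, 0, -3.0]],
    [0.5, [0.0108, 0.0007, 0], [0, 0, -4.0]]
  ]
}}

```text
clock: 23.22
position: [0.6353, 0.2343, 0.1205]
orientation: [[-0.031, 1.0, -0.004], [1.0, 0.031, -0.003], [-0.003, -0.004, -1.0]]
force: [-14.7, -7.6, 8.1]
width: 0.0426
```

```bash
python3 t.py
```

```text
t23.23 r0.1540 az92.49 toolaz91.77 z0.1205 Ftan(acw)15.05 Frad-6.97 Fz8.09 Mz0.26 torque2.318 tot2.581 w0.0426 q6 1.70
```

Call:
{"name": "arm_command", "arguments": {
  "series": [
    [0.5, [0.0027, 0.0001, 0], [0, 0, -1.0]],
    [0.5, [0.0054, 0.0001, 0], [0, 0, -2.0]],
    [0.5, [0.0081, 0, 0], [0, 0, -3.0]],
    [0.5, [0.0108, 0, 0], [0, 0, -4.0]]
  ]
}}

```text
clock: 23.72
position: [0.6459, 0.2344, 0.1205]
orientation: [[0.039, 0.999, -0.004], [0.999, -0.039, -0.003], [-0.003, -0.004, -1.0]]
force: [-15.1, -7.5, 7.7]
width: 0.0428
```

```bash
python3 t.py
```

```text
t23.73 r0.1539 az88.55 toolaz87.78 z0.1205 Ftan(acw)14.93 Frad-7.90 Fz7.68 Mz0.27 torque2.299 tot2.572 w0.0428 q6 1.77
```

Call:
{"name": "arm_command", "arguments": {
  "series": [
    [0.5, [0.0027, -0.0001, 0], [0, 0, -1.0]],
    [0.5, [0.0054, -0.0003, 0], [0, 0, -2.0]],
    [0.5, [0.0081, -0.0005, 0], [0, 0, -3.0]],
    [0.5, [0.0108, -0.0008, 0], [0, 0, -4.0]]
  ]
}}

```text
clock: 24.22
position: [0.6565, 0.2338, 0.1205]
orientation: [[0.108, 0.994, -0.005], [0.994, -0.108, -0.002], [-0.003, -0.004, -1.0]]
force: [-16.0, -6.6, 8.3]
width: 0.0423
```

```bash
python3 t.py
```

```text
t24.23 r0.1540 az84.61 toolaz83.79 z0.1205 Ftan(acw)15.27 Frad-8.05 Fz8.25 Mz0.31 torque2.350 tot2.660 w0.0423 q6 1.83
```

Call:
{"name": "arm_command", "arguments": {
  "series": [
    [0.5, [0.0027, -0.0003, 0], [0, 0, -1.0]],
    [0.5, [0.0054, -0.0007, 0], [0, 0, -2.0]],
    [0.5, [0.008, -0.0011, 0], [0, 0, -3.0]],
    [0.5, [0.0107, -0.0015, 0], [0, 0, -4.0]]
  ]
}}

```text
clock: 24.72
position: [0.6669, 0.2324, 0.1204]
orientation: [[0.177, 0.984, -0.005], [0.984, -0.177, -0.002], [-0.003, -0.005, -1.0]]
force: [-18.6, -6.5, 8.9]
width: 0.0427
```

```bash
python3 t.py
```

```text
t24.73 r0.1539 az80.67 toolaz79.80 z0.1204 Ftan(acw)17.31 Frad-9.44 Fz8.93 Mz0.34 torque2.664 tot3.004 w0.0427 q6 1.90
```

The torque and the tracking lag are rising from about az 92° on, so the gasket is probably met. I ratchet back now, which also resets the built-up side friction at the pads, and take a fresh stroke.

```bash
python3 rows.py 79.8 127.8 12
```

```text
[[0.5, [-0.0107, 0.0015, 0], [0, 0, 4.0]], [0.5, [-0.0215, 0.0023, 0], [0, 0, 8.0]], [0.5, [-0.0323, 0.0024, 0], [0, 0, 12.0]], [0.5, [-0.0431, 0.0017, 0], [0, 0, 16.0]], [0.5, [-0.0538, 0.0002, 0], [0, 0, 20.0]], [0.5, [-0.0644, -0.0020, 0], [0, 0, 24.0]], [0.5, [-0.0748, -0.0050, 0], [0, 0, 28.0]], [0.5, [-0.0850, -0.0086, 0], [0, 0, 32.0]], [0.5, [-0.0949, -0.0130, 0], [0, 0, 36.0]], [0.5, [-0.1045, -0.0180, 0], [0, 0, 40.0]], [0.5, [-0.1137, -0.0237, 0], [0, 0, 44.0]], [0.5, [-0.1224, -0.0301, 0], [0, 0, 48.0]]]
```

Call:
{"name": "arm_command", "arguments": {
  "series": [
    [0.5, [-0.008, 0.0012, 0], [0, 0, 3.0]],
    [0.5, [-0.008, 0.0012, 0], [0, 0, 3.0]]
  ]
}}

```text
clock: 24.98
position: [0.6619, 0.2347, 0.1205]
orientation: [[0.125, 0.992, 0.001], [0.992, -0.125, 0.0], [0.0, 0.001, -1.0]]
force: [-0.2, 0.4, 0.9]
width: 0.0432
```

```bash
python3 t.py; python3 rows.py 82.8 129.8 12
```

```text
t24.98 r0.1554 az82.63 toolaz82.81 z0.1205 Ftan(acw)0.22 Frad0.42 Fz0.90 Mz0.02 torque0.034 tot0.055 w0.0432 q6 1.85
[[0.5, [-0.0105, 0.0010, 0], [0, 0, 3.9]], [0.5, [-0.0211, 0.0012, 0], [0, 0, 7.8]], [0.5, [-0.0317, 0.0007, 0], [0, 0, 11.8]], [0.5, [-0.0422, -0.0005, 0], [0, 0, 15.7]], [0.5, [-0.0527, -0.0024, 0], [0, 0, 19.6]], [0.5, [-0.0629, -0.0050, 0], [0, 0, 23.5]], [0.5, [-0.0730, -0.0083, 0], [0, 0, 27.4]], [0.5, [-0.0828, -0.0123, 0], [0, 0, 31.3]], [0.5, [-0.0923, -0.0170, 0], [0, 0, 35.3]], [0.5, [-0.1015, -0.0223, 0], [0, 0, 39.2]], [0.5, [-0.1103, -0.0282, 0], [0, 0, 43.1]], [0.5, [-0.1186, -0.0347, 0], [0, 0, 47.0]]]
```

No bias when free. Swinging back, watching the drag.

Call:
{"name": "arm_command", "arguments": {
  "series": [
    [0.5, [-0.0105, 0.001, 0], [0, 0, 3.9]],
    [0.5, [-0.0211, 0.0012, 0], [0, 0, 7.8]]
  ]
}}

```text
clock: 25.22
position: [0.6416, 0.2356, 0.1202]
orientation: [[-0.011, 1.0, 0.003], [1.0, 0.011, 0.0], [0.0, 0.003, -1.0]]
force: [5.0, 0.0, -1.6]
width: 0.0429
```

```bash
python3 t.py; python3 rows.py 90.6 129.8 10
```

```text
t25.23 r0.1551 az90.14 toolaz90.65 z0.1202 Ftan(acw)-5.01 Frad0.01 Fz-1.59 Mz-0.04 torque-0.777 tot-0.820 w0.0429 q6 1.72
[[0.5, [-0.0106, -0.0005, 0], [0, 0, 3.9]], [0.5, [-0.0211, -0.0017, 0], [0, 0, 7.8]], [0.5, [-0.0316, -0.0036, 0], [0, 0, 11.8]], [0.5, [-0.0418, -0.0062, 0], [0, 0, 15.7]], [0.5, [-0.0519, -0.0095, 0], [0, 0, 19.6]], [0.5, [-0.0617, -0.0135, 0], [0, 0, 23.5]], [0.5, [-0.0712, -0.0182, 0], [0, 0, 27.4]], [0.5, [-0.0804, -0.0235, 0], [0, 0, 31.4]], [0.5, [-0.0892, -0.0294, 0], [0, 0, 35.3]], [0.5, [-0.0976, -0.0359, 0], [0, 0, 39.2]]]
```

The drag is 0.78 N m. That explains the running level: about 1.4 for the nut plus about 0.8 drag gives 2.2. So the rise above 2.2 is what counts. Continuing back.

Call:
{"name": "arm_command", "arguments": {
  "series": [
    [0.5, [-0.0106, -0.0005, 0], [0, 0, 3.9]],
    [0.5, [-0.0211, -0.0017, 0], [0, 0, 7.8]],
    [0.5, [-0.0316, -0.0036, 0], [0, 0, 11.8]],
    [0.5, [-0.0418, -0.0062, 0], [0, 0, 15.7]],
    [0.5, [-0.0519, -0.0095, 0], [0, 0, 19.6]]
  ]
}}

```text
clock: 25.85
position: [0.5896, 0.2264, 0.1201]
orientation: [[-0.346, 0.938, 0.003], [0.938, 0.346, 0.001], [-0.0, 0.003, -1.0]]
force: [3.3, 1.2, -2.6]
width: 0.0426
```

```bash
python3 t.py; python3 rows.py 110.2 141.4 8
```

```text
t25.85 r0.1550 az109.74 toolaz110.27 z0.1201 Ftan(acw)-3.53 Frad-0.04 Fz-2.64 Mz-0.01 torque-0.547 tot-0.560 w0.0426 q6 1.38
[[0.5, [-0.0098, -0.0040, 0], [0, 0, 3.9]], [0.5, [-0.0192, -0.0086, 0], [0, 0, 7.8]], [0.5, [-0.0284, -0.0139, 0], [0, 0, 11.7]], [0.5, [-0.0371, -0.0198, 0], [0, 0, 15.6]], [0.5, [-0.0455, -0.0262, 0], [0, 0, 19.5]], [0.5, [-0.0534, -0.0332, 0], [0, 0, 23.4]], [0.5, [-0.0608, -0.0407, 0], [0, 0, 27.3]], [0.5, [-0.0676, -0.0488, 0], [0, 0, 31.2]]]
```

Call:
{"name": "arm_command", "arguments": {
  "series": [
    [0.5, [-0.0098, -0.004, 0], [0, 0, 3.9]],
    [0.5, [-0.0192, -0.0086, 0], [0, 0, 7.8]],
    [0.5, [-0.0284, -0.0139, 0], [0, 0, 11.7]],
    [0.5, [-0.0371, -0.0198, 0], [0, 0, 15.6]],
    [0.5, [-0.0455, -0.0262, 0], [0, 0, 19.5]],
    [0.5, [-0.0534, -0.0332, 0], [0, 0, 23.4]]
  ]
}}

```text
clock: 26.6
position: [0.5359, 0.1935, 0.1201]
orientation: [[-0.691, 0.723, 0.002], [0.723, 0.691, 0.002], [-0.0, 0.003, -1.0]]
force: [1.7, 4.1, -2.3]
width: 0.043
```

```bash
python3 t.py
python3 - <<'E'
from h import *
s,w=snap('wrist','w9');s,d=snap('side','e9');cv2.imwrite('pics/e9c.png',cv2.resize(d['frame'][150:270,180:330],None,fx=5,fy=5,interpolation=cv2.INTER_CUBIC))
E
python3 rows.py 133.6 127.6 3
```

```text
t26.60 r0.1550 az133.20 toolaz133.70 z0.1201 Ftan(acw)-4.04 Frad1.85 Fz-2.29 Mz-0.03 torque-0.627 tot-0.658 w0.0430 q6 0.92
[[0.5, [0.0040, 0.0037, 0], [0, 0, -2.0]], [0.5, [0.0081, 0.0072, 0], [0, 0, -4.0]], [0.5, [0.0123, 0.0106, 0], [0, 0, -6.0]]]
```

View pics/e9c.png

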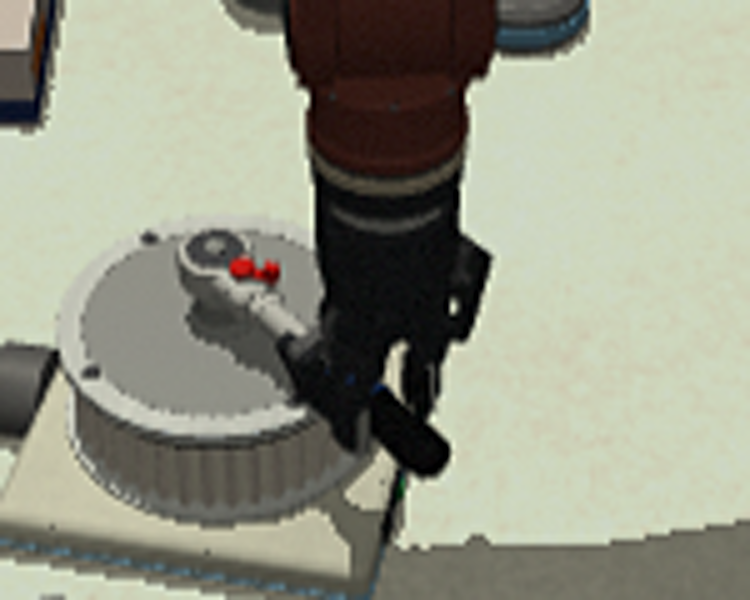

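The side view shows the ratchet seated, the lever still on the tighten side and the handle at about 130°. Starting a new stroke with the pads better aligned to the handle (3° more yaw).

Call:
{"name": "arm_command", "arguments": {
  "series": [
    [0.5, [0.004, 0.0037, 0], [0, 0, -1.0]],
    [0.5, [0.0081, 0.0072, 0], [0, 0, -2.0]],
    [0.5, [0.0123, 0.0106, 0], [0, 0, -3.0]],
    [0.5, [0.0144, 0.0123, 0], [0, 0, -4.0]],
    [0.5, [0.0166, 0.0139, 0], [0, 0, -5.0]]
  ]
}}

```text
clock: 27.32
position: [0.5517, 0.2066, 0.1193]
orientation: [[-0.623, 0.782, -0.001], [0.782, 0.623, -0.001], [-0.0, -0.001, -1.0]]
force: [-2.3, -4.1, 2.2]
width: 0.0426
```

```bash
python3 t.py;  for a in 125.6 122.6 119.6 116.6 113.6 110.6 107.6; do python3 rows.py $a $(python3 -c "print($a-3)") 3; done
```

```text
t27.32 r0.1551 az125.60 toolaz128.54 z0.1193 Ftan(acw)4.25 Frad-1.95 Fz2.16 Mz0.03 torque0.659 tot0.693 w0.0426 q6 1.04
[[0.5, [0.0022, 0.0016, 0], [0, 0, -1.0]], [0.5, [0.0045, 0.0031, 0], [0, 0, -2.0]], [0.5, [0.0067, 0.0045, 0], [0, 0, -3.0]]]
[[0.5, [0.0023, 0.0014, 0], [0, 0, -1.0]], [0.5, [0.0046, 0.0028, 0], [0, 0, -2.0]], [0.5, [0.0069, 0.0042, 0], [0, 0, -3.0]]]
[[0.5, [0.0024, 0.0013, 0], [0, 0, -1.0]], [0.5, [0.0048, 0.0026, 0], [0, 0, -2.0]], [0.5, [0.0072, 0.0038, 0], [0, 0, -3.0]]]
[[0.5, [0.0024, 0.0012, 0], [0, 0, -1.0]], [0.5, [0.0049, 0.0023, 0], [0, 0, -2.0]], [0.5, [0.0073, 0.0034, 0], [0, 0, -3.0]]]
[[0.5, [0.0025, 0.0011, 0], [0, 0, -1.0]], [0.5, [0.0050, 0.0021, 0], [0, 0, -2.0]], [0.5, [0.0075, 0.0031, 0], [0, 0, -3.0]]]
[[0.5, [0.0025, 0.0009, 0], [0, 0, -1.0]], [0.5, [0.0051, 0.0018, 0], [0, 0, -2.0]], [0.5, [0.0077, 0.0027, 0], [0, 0, -3.0]]]
[[0.5, [0.0026, 0.0008, 0], [0, 0, -1.0]], [0.5, [0.0052, 0.0015, 0], [0, 0, -2.0]], [0.5, [0.0078, 0.0023, 0], [0, 0, -3.0]]]
```

Call:
{"name": "arm_command", "arguments": {
  "series": [
    [0.5, [0.0022, 0.0016, 0], [0, 0, -1.0]],
    [0.5, [0.0045, 0.0031, 0], [0, 0, -2.0]],
    [0.5, [0.0067, 0.0045, 0], [0, 0, -3.0]]
  ]
}}

```text
clock: 27.7
position: [0.5586, 0.2113, 0.1194]
orientation: [[-0.581, 0.814, 0.0], [0.814, 0.581, -0.0], [-0.0, -0.0, -1.0]]
force: [-2.2, -3.8, 1.2]
width: 0.043
```

```bash
python3 t.py
```

```text
t27.70 r0.1551 az122.52 toolaz125.55 z0.1194 Ftan(acw)3.91 Frad-2.00 Fz1.24 Mz0.07 torque0.607 tot0.678 w0.0430 q6 1.09
```

Call:
{"name": "arm_command", "arguments": {
  "series": [
    [0.5, [0.0023, 0.0014, 0], [0, 0, -1.0]],
    [0.5, [0.0046, 0.0028, 0], [0, 0, -2.0]],
    [0.5, [0.0069, 0.0042, 0], [0, 0, -3.0]]
  ]
}}

```text
clock: 28.08
position: [0.5637, 0.214, 0.1191]
orientation: [[-0.538, 0.843, -0.004], [0.843, 0.538, -0.003], [-0.001, -0.005, -1.0]]
force: [-12.1, -13.5, 7.1]
width: 0.0431
```

```bash
python3 t.py
```

```text
t28.07 r0.1548 az120.38 toolaz122.53 z0.1191 Ftan(acw)17.27 Frad-5.48 Fz7.06 Mz0.22 torque2.673 tot2.890 w0.0431 q6 1.15
```

Call:
{"name": "arm_command", "arguments": {
  "series": [
    [0.5, [0.0024, 0.0013, 0], [0, 0, -1.0]],
    [0.5, [0.0048, 0.0026, 0], [0, 0, -2.0]],
    [0.5, [0.0072, 0.0038, 0], [0, 0, -3.0]]
  ]
}}

```text
clock: 28.45
position: [0.5706, 0.2178, 0.1191]
orientation: [[-0.493, 0.87, -0.004], [0.87, 0.493, -0.003], [-0.001, -0.006, -1.0]]
force: [-13.8, -12.4, 6.6]
width: 0.0431
```

```bash
python3 t.py
```

```text
t28.45 r0.1547 az117.48 toolaz119.52 z0.1191 Ftan(acw)17.95 Frad-4.64 Fz6.62 Mz0.22 torque2.777 tot3.002 w0.0431 q6 1.21
```

It bit exactly one tooth pattern later (40°) at the same torque as before. All readings fit a gasket contact near az 95° of the first stroke, which makes the clamping torque now about 0.46. About 7° more to go.

Call:
{"name": "arm_command", "arguments": {
  "series": [
    [0.5, [0.0024, 0.0012, 0], [0, 0, -1.0]],
    [0.5, [0.0049, 0.0023, 0], [0, 0, -2.0]],
    [0.5, [0.0073, 0.0034, 0], [0, 0, -3.0]]
  ]
}}

```text
clock: 28.82
position: [0.5777, 0.2212, 0.119]
orientation: [[-0.447, 0.895, -0.005], [0.895, 0.447, -0.003], [-0.001, -0.006, -1.0]]
force: [-14.8, -13.5, 7.3]
width: 0.0425
```

```bash
python3 t.py
```

```text
t28.82 r0.1547 az114.55 toolaz116.53 z0.1190 Ftan(acw)19.11 Frad-6.11 Fz7.29 Mz0.21 torque2.956 tot3.163 w0.0425 q6 1.26
```

Call:
{"name": "arm_command", "arguments": {
  "series": [
    [0.5, [0.0025, 0.0011, 0], [0, 0, -1.0]],
    [0.5, [0.005, 0.0021, 0], [0, 0, -2.0]]
  ]
}}

```text
clock: 29.08
position: [0.5826, 0.2233, 0.1191]
orientation: [[-0.415, 0.91, -0.005], [0.91, 0.415, -0.003], [-0.001, -0.006, -1.0]]
force: [-15.5, -13.2, 7.5]
width: 0.0427
```

```bash
python3 t.py
```

```text
t29.07 r0.1547 az112.57 toolaz114.53 z0.1191 Ftan(acw)19.36 Frad-6.20 Fz7.49 Mz0.20 torque2.994 tot3.196 w0.0427 q6 1.30
```

Run:
```python
import numpy as np
from scipy.optimize import least_squares
a=np.array([124.46,120.45,116.44,112.45,108.42,104.44,100.44,96.46,92.49,88.55,84.61,80.67, 80.38,77.48,74.55,72.57])
T=np.array([2.133,2.361,2.263,2.161,2.234,2.272,2.145,2.193,2.318,2.299,2.350,2.664,2.673,2.777,2.956,2.994])
U=np.array([2.304,2.595,2.480,2.388,2.502,2.507,2.433,2.411,2.581,2.572,2.660,3.004,2.890,3.002,3.163,3.196])
L=np.array([.66,.65,.64,.65,.62,.64,.64,.66,.69,.75,.81,.87])
r=np.radians
for nm,x,y in(('rF',a,T),('tot',a,U),('lag',a[:12],L)):
    best=[]
    for k in np.arange(78,104,.5):
        h=np.maximum(0,r(k-x));A=np.c_[np.ones_like(x),h];c,res,_,_=np.linalg.lstsq(A,y,rcond=None);e=y-A@c;best.append((e@e,k,c[0],c[1]))
    best.sort();m=best[0][0];print(nm,np.round(best[0],4),'sd',np.sqrt(m/(len(x)-3)).round(4),'knee range',[min(b[1] for b in best if b[0]<m*(1+1/(len(x)-3))),max(b[1] for b in best if b[0]<m*(1+1/(len(x)-3)))])
    for k in (86,90,92,94,96,98):
        b=[b for b in best if b[1]==k][0];print('  ',k,np.round(b,4))
```

```text
rF [6.4700e-02 8.9000e+01 2.2318e+00 2.7531e+00] sd 0.0705 knee range [np.float64(87.0), np.float64(90.0)]
   86 [7.6400e-02 8.6000e+01 2.2495e+00 3.5087e+00]
   90 [6.7000e-02 9.0000e+01 2.2252e+00 2.5679e+00]
   92 [8.3000e-02 9.2000e+01 2.2164e+00 2.2399e+00]
   94 [ 0.0972 94.      2.2057  1.9929]
   96 [ 0.1171 96.      2.1975  1.784 ]
   98 [ 0.1428 98.      2.188   1.6155]
tot [8.8800e-02 9.1000e+01 2.4665e+00 2.3629e+00] sd 0.0826 knee range [np.float64(89.5), np.float64(95.5)]
   86 [ 0.1394 86.      2.499   3.3866]
   90 [ 0.0906 90.      2.4721  2.5227]
   92 [9.0600e-02 9.2000e+01 2.4621e+00 2.2155e+00]
   94 [9.0300e-02 9.4000e+01 2.4501e+00 1.9834e+00]
   96 [ 0.098  96.      2.4408  1.785 ]
   98 [ 0.1158 98.      2.4305  1.6221]
lag [1.200e-03 9.550e+01 6.449e-01 8.686e-01] sd 0.0115 knee range [np.float64(95.0), np.float64(97.0)]
   86 [2.0100e-02 8.6000e+01 6.6630e-01 2.4278e+00]
   90 [7.4000e-03 9.0000e+01 6.5630e-01 1.4341e+00]
   92 [4.0000e-03 9.2000e+01 6.5240e-01 1.1663e+00]
   94 [1.600e-03 9.400e+01 6.475e-01 9.837e-01]
   96 [1.200e-03 9.600e+01 6.443e-01 8.338e-01]
   98 [1.600e-03 9.800e+01 6.403e-01 7.229e-01]
```

The fit gives a gasket contact at 89–95.5°, so the nut is now 0.29–0.40 rad past it. The right range is 0.33–0.53, and 4° more puts every estimate inside it.

Call:
{"name": "arm_command", "arguments": {
  "series": [
    [0.5, [0.0025, 0.001, 0], [0, 0, -1.0]],
    [0.5, [0.0051, 0.0019, 0], [0, 0, -2.0]],
    [0.5, [0.0077, 0.0028, 0], [0, 0, -3.0]],
    [0.5, [0.0103, 0.0036, 0], [0, 0, -4.0]]
  ]
}}

```text
clock: 29.58
position: [0.5927, 0.2271, 0.1191]
orientation: [[-0.351, 0.936, -0.005], [0.936, 0.351, -0.003], [-0.001, -0.006, -1.0]]
force: [-16.2, -12.4, 8.2]
width: 0.0429
```

```bash
python3 t.py
```

```text
t29.57 r0.1546 az108.61 toolaz110.54 z0.1191 Ftan(acw)19.28 Frad-6.56 Fz8.16 Mz0.22 torque2.982 tot3.198 w0.0429 q6 1.37
```

The reading is 2.98, a rise of about 0.75 on the running level, so the nut is in the right range by every estimate. I stop tightening, centre the jaws in the clearance and lift straight off.

Call:
{"name": "arm_command", "arguments": {
  "series": [
    [0.5, [-0.0042, -0.0014, 0], [0, 0, 1.0]],
    [0.5, [-0.0078, -0.0028, 0], [0, 0, 1.0]],
    [0.5, [-0.0078, -0.0028, 0], [0, 0, 1.0]]
  ]
}}

```text
clock: 29.95
position: [0.5875, 0.2261, 0.1196]
orientation: [[-0.368, 0.93, 0.001], [0.93, 0.368, 0.001], [0.0, 0.001, -1.0]]
force: [0.7, 0.3, -0.6]
width: 0.0428
```

```bash
python3 t.py
python3 - <<'E'
from h import *
snap('wrist','w10')
E
```

```text
t29.95 r0.1554 az110.54 toolaz111.61 z0.1196 Ftan(acw)-0.77 Frad-0.00 Fz-0.60 Mz0.02 torque-0.120 tot-0.101 w0.0428 q6 1.35
```

View pics/w10.png

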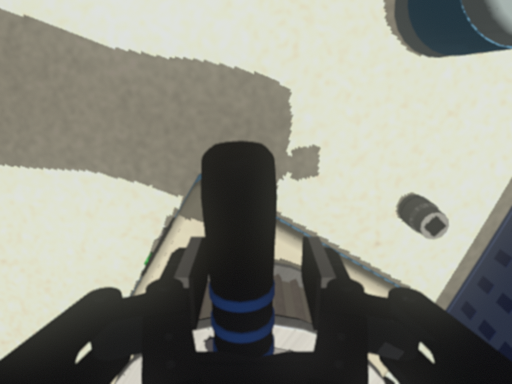

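The force is zero and there is a gap either side of the grip (columns 208–274 between pads at about 200 and 305). Lifting away.

Call:
{"name": "arm_command", "arguments": {
  "series": [
    [0.5, [-0.002, -0.0008, 0], [0, 0, 0]],
    [0.5, [-0.0025, -0.001, 0.03], [0, 0, 0]],
    [0.5, [-0.0025, -0.001, 0.08], [0, 0, 0]],
    [0.5, [-0.0025, -0.001, 0.14], [0, 0, 0]],
    [0.5, [-0.06, 0.0, 0.2], [0, 0, 0]],
    [0.5, [-0.06, 0.0, 0.2], [0, 0, 0]],
    [0.5, [-0.06, 0.0, 0.2], [0, 0, 0]]
  ]
}}

```text
clock: 30.88
position: [0.5275, 0.2259, 0.3205]
orientation: [[-0.369, 0.929, 0.003], [0.929, 0.369, 0.001], [-0.0, 0.003, -1.0]]
force: [0.6, -1.0, -0.5]
width: 0.0426
```

Run:
```python
from h import *
s,w=snap('wrist','w11');_,d=snap('side','e11');_,q=snap('scene','s11');print(s['clock'],s['position'],s['force'])
a=cv2.resize(d['frame'][150:270,170:320],None,fx=5,fy=5,interpolation=cv2.INTER_CUBIC);cv2.imwrite('pics/e11c.png',a)
```

```text
30.875 [0.52753876 0.22594347 0.32054992] [ 0.5507122  -0.99879134 -0.54191604]
```

View pics/w11.png

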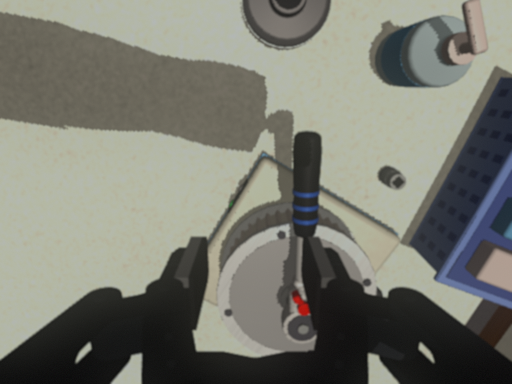

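View pics/e11c.png

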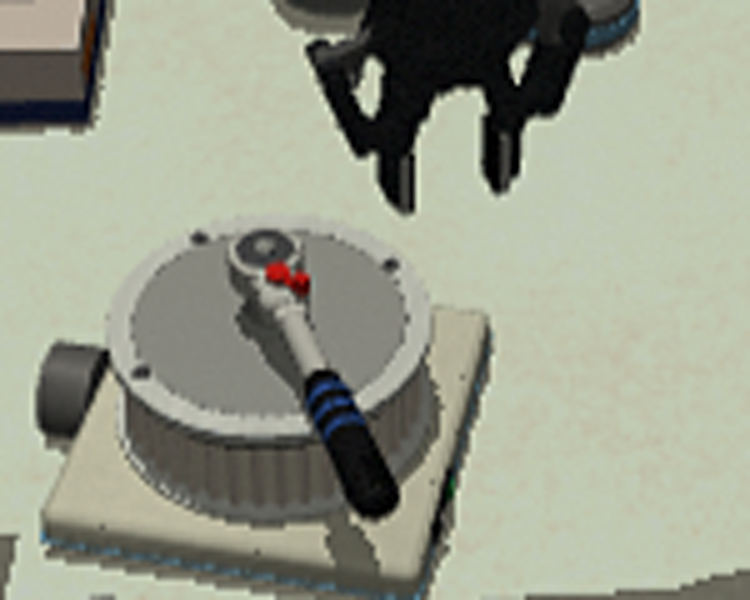

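View pics/s11.png

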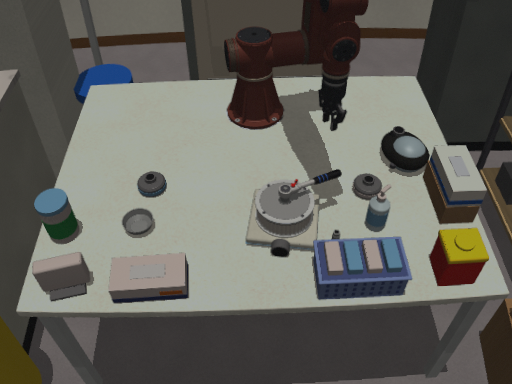

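All views agree: the lever is on tighten, the ratchet is on the nut, the gripper is clear and the bystanders stand where they did. Handing in.

```bash
python3 -c "
from plant import *
print(finish_job(), state()['clock'])"
```

```text
the job is handed in; nothing more can be done
the job is handed in; nothing more can be done
```

The job is handed in at about 31 s of the 72 s allowed. The red lever is on tighten, the nut is run down, and by my estimate the gasket is clamped within the right range.

- **Lever:** I pushed the tab over with the shut fingertips to its stop, at no more than about 7 N. The last pictures still show it right of the handle line (tighten).
- **Tightening:** I straddled the grip without clamping it. I made one clockwise stroke of about 75°, ratcheted back, and made a second short stroke. The backswing dragged at 0.55–0.8 N m, below what would turn the nut.
- **Final state:** The gripper is well clear of everything. The bystanders look unmoved in the scene picture.

**Checks that disagreed:**
- **Torque:** The running torque at the handle read about 2.2 N m (14.4 N), not the stated 1.4 N m. This may be the handle's own drag of about 0.7 N m added on, or a scale error in the force reading. I could not tell which.
- **How I judged the clamping:** I used the rise above running and the angle past the gasket instead of the absolute "2 N m". At the end the handle read about 3.0 N m (19.3 N), a rise of about 0.75 N m. The estimates of where the gasket was met spread over several degrees. They put the nut about 0.36–0.49 rad past it, against a right range of about 0.33–0.53. One reading of the second stroke alone, assuming exactly 1.5 N m per radian, would put it slightly higher.
- **Fingertips:** The shut fingertips are about 16 mm behind the reported TCP, not 11 mm ahead. I found this by touching free table with the tips, which reached about 35 N vertically (39 N in all).

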